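# Set out the sample bench mat

## Task

Set out the ruled mat for treating the next sample; left and right are as the robot sees them, looking forward along the mat. Stand the hand lamp in the square just left of the sample tube and the dropper bottle in the square just right of the tube, stand the timer in the square just right of the film roll, and set the small black box on top of the film roll, centred on it. Everything stands upright in the middle of its square and is let go; the tube and the roll stay where they are, each in either the front or the back row of the mat.

Things in the scene. Friction and masses are not known exactly. Their poses are not given: they have to be found in the camera images.
- mat: Flat dark mat fixed on the bench, 202 x 297 mm and 3 mm thick, ruled with thin white lines into six 95 mm squares: two rows (front, back) of three (left, middle, right). Origin: centre of its underside. Its x axis points to the back row, its y axis to the left; square centres lie at x = -47.5 or +47.5 mm and y = -95, 0 or +95 mm in this frame
- holder: White sample tube with a screw cap, standing in a round metal holder (foot 60 mm across, top of the tube 126 mm above the mat), fixed at the centre of one of the two middle squares of the mat. Origin: centre of the holder's underside, on the mat's top; its axes are parallel to the mat's
- roll: Roll of sealing film standing on end, cream, 52 mm across and 50 mm high with an 18 mm hole down its middle, fixed at the centre of the other middle square of the mat. Origin: centre of its underside, on the mat's top; its axes are parallel to the mat's
- lamp_c (a point): Loose hand lamp standing upright on its head on the bench: black round body 44 mm across from 46 to 172 mm above its foot, head (foot) 54 mm across, 176 mm high in all, about 0.42 kg; best gripped by its upper part, 130 to 150 mm above the foot, so that the palm stays clear of its top. The point lies on its axis half-way up, 88 mm above its foot; z points up the lamp
- dropper_c (a point): Loose small dropper bottle standing upright on the bench: round body 24 mm across up to 40 mm, above it a narrow nozzle, 67 mm high in all, 20 g. The point lies on its axis half-way up, 33.5 mm above its foot; z points up
- timer_c (a point): Loose upright timer, a plain light block with a display and three buttons: 30 mm thick (x), 66 mm wide (y), 62 mm high (z). The point lies at its centre, 31 mm above its foot; its -x face carries the display
- box_c (a point): Loose small black box with a closed lid (the lid does not open), 26 mm (x) by 36 mm (y) by 27 mm high (z), 90 g. The point lies at its centre, 13.5 mm above its underside

How it is judged:
By the outcome, as a careful person would: the job done as asked, in the order asked, and still so for the second after the job is handed in, with the robot touching nothing.
It also fails if it takes over 104 s, if anything falls off the work surface, if the arm or the gripper's body presses on something with over 40 N, if the wrist force passes 120 N, or if a joint passes its speed limit or range.

## Robot

A 7-joint arm with a two-finger parallel gripper is mounted at the origin on a cart in front of the work surface, level with it; the furniture and walls round the work are solid. World frame = base frame: x ahead of the robot, y to its left, z up, the work surface at z = 0. Lengths are in m, angles in rad, forces in N, time in s.
With the tool pointing down it reaches from about 0.4 to 0.85 m from the base axis. Payload 10.4 kg.
Tool frame: the origin (TCP) lies midway between the tips of the shut fingers; the grasp point (between the pads) lies 19 mm behind it (manip.tcp_to_grasp is the distance from the TCP to the grasp point, in m); x points along the fingers, y is the direction in which the jaws open and shut, and the axes are right-handed (so a half turn about x gives the same grasp; the last joint's range is limited). The gripper opens to 85 mm and grips with 20 to 120 N. Pads are 22 mm wide; open, the fingers measure 114 mm over their backs; the gripper's body (76 mm by 85 mm) begins 54 mm behind the grasp point. The pads swing forward as they close: fully open they stand 13 mm farther back than shut.
Start: joints at [-1.171, 0.332, -0.065, 1.46, 0.022, 1.35, -0.088], TCP at [0.256, 0.57, 0.231] pointing down, gripper open.
Joint ranges: [-2.6, 2.6], [-0.5, 2.12], [-1.47, 1.34], [0.16, 2.42], [-1.27, 4.41], [0.06, 2.06], [-2.6, 2.6]. Speed limits (rad/s): [2.22, 2.22, 2.79, 2.79, 3.14, 3.14, 3.14].

## Interface

Orientations are given as a unit quaternion [x, y, z, w].
In Python, from workcell import monitor, viewer, manip gives the robot as it stands. The module is installed in compiled form; this text tells all that it offers.
- The arm moves only by the tool send_rows, never from a script. Its arguments are lists of equal length, an entry for each row: "grip": the closure in counts, from 0 (fully open) to 255 (shut); "offset": the shift along the tool's x, y, z in mm, a list of three; "twist": the turn about the tool's x in degrees. In form: {"grip": [grip, ...], "offset": [[tx, ty, tz], ...], "twist": [twist, ...]}. A call has exactly 5 rows; each row is the pose to reach, as a shift and turn from the pose commanded when the call began, along the tool's axes at that moment; what a row does not reach only later rows make up. A row lasts 1/12 s, in which the tool goes at most 41.7 mm and 7.16 degrees, less where a joint would pass 70% of its speed; a pose out of reach is approached as far as the arm can. A call with a gripper value outside its range is refused whole. The fingers move at their own pace and stop on an object; "newtons" is the grip in N (left out, the last holds). Time passes only in rows, so rows that repeat a pose let the fingers close, or fill a call up. It gives the time, the measured TCP pose, the force and the opening at its end, in the units of the state.
- monitor.get_obs(): the state, without advancing time (a new reading comes with each control period).
- viewer.camera(name): name is "scene" or "top" or "wrist"; returns (picture, depth): 480x640x3 uint8, blue, green, red; 480x640 float32, m along the optical axis (not along the pixel's ray), 0 where there is no reading.
- viewer.camera_model(name): a dict with "camera_matrix" (3x3 intrinsics, pixels), "R" (3x3) and "t" (3): a world point X has camera coordinates R X + t; the wrist camera has in their place "mount" (4x4, takes a point from camera to tool coordinates, whose origin is the TCP and whose axes are the tool frame's). Camera axes: x right, y down, z forward; pixel columns grow to the right and rows downward; lengths in m; the calibration is good to about 2 mm. A picture is of the moment at which its call begins: read the wrist's pose just before it. camera_model takes no time and is no camera call.
- manip.hand_in(): hands the job in, once; it reports no verdict.
Trained networks look in the newest picture that a camera, given by its name, has taken for a name from the list of things; names that differ only in an ending like _2 or _b are one class to them, and where a whole thing is asked for, a point or a joint stands for the part that bears it (a point fixed in the world has none). Each returns a list of dicts, best first, with "score" (0 to 1); they miss things now and then, are a little off and sometimes report something else, mostly with a low value. They report only what shows in the picture. A call takes as long as a camera call.
- viewer.recognise(target, camera): "box" ([left, top, width, height] in pixels, round what is visible of it).
- viewer.regions_of(target, camera): "region" (480x640 bool, what is visible of it) and "box" ([left, top, width, height] in pixels, round what is visible of it).
- viewer.spot_point(target, camera): "position" ([column, row] in pixels: a listed point, or the origin of a listed thing).
The state is a dict: "clock": time; "joint_pos": joint angles; "joint_velocities": joint speeds; "tau": joint torques, N m; "position": TCP position; "ee_rot": TCP orientation; "ft_force": force on the tool from outside, world axes, zero at the start; "torque": the same for the moment, N m; "grip_width": opening from 0.0 (shut) to 1.0 (fully open).
Only numpy, scipy, OpenCV 4.12 (cv2) and the standard library are available. Lean on these libraries where they do the work, as an engineer would, in place of code of your own. Each camera call takes 0.05 s, during which the arm holds its last target.

## Working session

There is one attempt and no reset: what is moved stays moved. The work goes in short steps, Python scripts to look and compute and a tool call to move; the robot and the scene stay as the last step left them, time stands still between calls to the robot, and variables do not carry over. Pictures are saved under pics/ and viewed, and the job is handed in when it is done.

Besides the shell and the picture viewer there is one more tool, called after "Emit:" by a JSON object that holds its "op" and its "data", one argument or row to a line. send_rows: Moves the arm, as the interface text tells. Its arguments: {"type":"object","properties":{"grip":{"type":"array","items":{"type":"number"}},"offset":{"type":"array","items":{"type":"array","items":{"type":"number"}}},"twist":{"type":"array","items":{"type":"number"}},"newtons":{"type":"number"}},"required":["grip","offset","twist"]}

```bash
mkdir -p pics; ls; python3 - <<'E'
from workcell import monitor, viewer, manip
import cv2,numpy as np
print(monitor.get_obs()); print(manip.tcp_to_grasp)
for n in ["scene","top","wrist"]:
    p,d=viewer.camera(n); cv2.imwrite(f"pics/{n}0.png",p); np.save(f"pics/{n}0.npy",d)
    print(n,viewer.camera_model(n))
E
```

```text
pics
{'clock': 0.0, 'joint_pos': array([-1.1705793 ,  0.33287953, -0.06468463,  1.46095907,  0.02161884,
        1.34991989, -0.08851974]), 'joint_velocities': array([ 0.00088645,  0.0007713 ,  0.00172681,  0.00062623,  0.00163951,
       -0.00059788,  0.0007735 ]), 'tau': array([ 4.43238232e-04, -6.25424623e+01,  4.99091030e-02, -3.91621900e+01,
        1.62611943e-02,  9.58718068e-03,  1.05053664e-05]), 'position': array([0.25631695, 0.56959559, 0.23050265]), 'ee_rot': array([ 0.14786635,  0.69143982, -0.14889432,  0.69128648]), 'ft_force': array([0.58934078, 0.26515341, 0.30339724]), 'torque': array([ 7.96557655e-05, -2.06519380e-02, -5.18902843e-03]), 'grip_width': 1.000583567961564}
0.0187
scene {'camera_matrix': array([[578.12341423,   0.        , 310.02857079],
       [  0.        , 578.12341423, 228.94254869],
       [  0.        ,   0.        ,   1.        ]]), 'R': array([[ 7.58428092e-01, -6.51756675e-01,  2.58298251e-04],
       [-3.64830443e-01, -4.24869684e-01, -8.28483253e-01],
       [ 5.40079233e-01,  6.28250737e-01, -5.60013780e-01]]), 't': array([-0.57315412,  0.19
[... 233 characters left out ...]
8381, -0.01280773],
       [-0.99186896, -0.00657158, -0.12709355],
       [ 0.12699462,  0.01375412, -0.99180804]]), 't': array([-0.19700858,  0.57948884,  0.96810914])}
wrist {'camera_matrix': array([[338.85151688,   0.        , 319.89586816],
       [  0.        , 338.85151688, 241.25724143],
       [  0.        ,   0.        ,   1.        ]]), 'mount': array([[-1.84069530e-04, -2.75765284e-01,  9.61224986e-01,
        -1.41173547e-01],
       [ 9.99999967e-01, -2.24685268e-04,  1.27034907e-04,
         2.64003470e-04],
       [ 1.80941276e-04,  9.61224978e-01,  2.75765316e-01,
        -6.94419095e-02],
       [ 0.00000000e+00,  0.00000000e+00,  0.00000000e+00,
         1.00000000e+00]])}
```

View pics/top0.png

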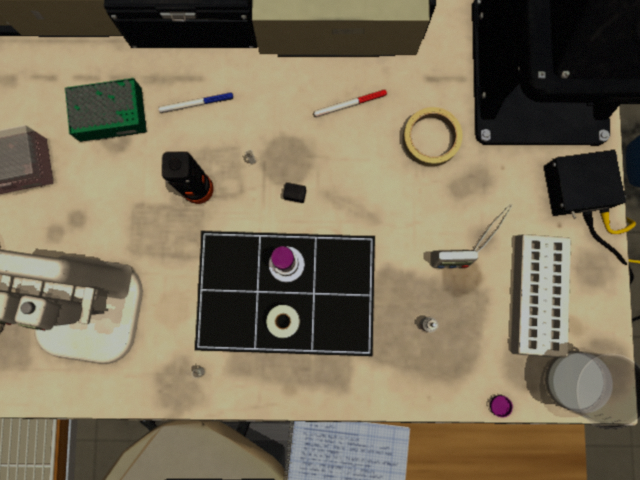

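View pics/scene0.png

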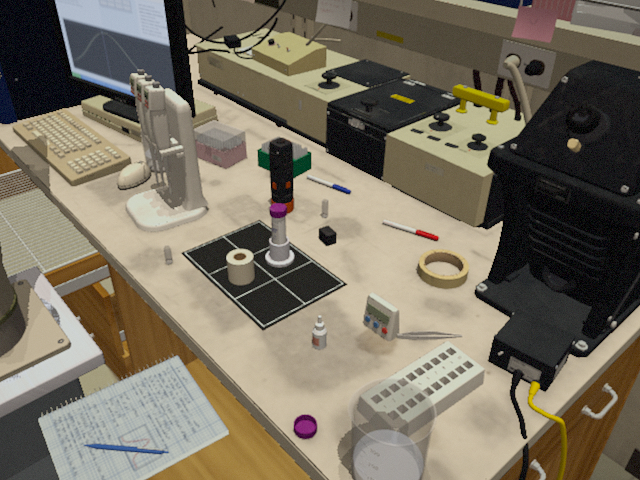

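View pics/wrist0.png

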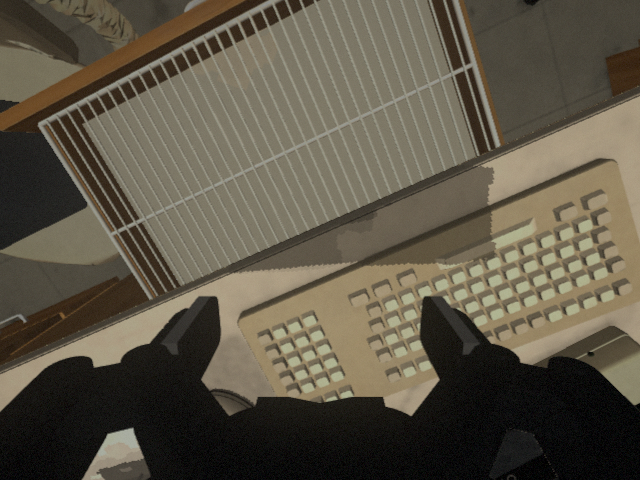

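The top view shows the mat at columns 198–374. The tube (285,260) is back-middle and the roll (283,322) front-middle. The lamp is at (187,180), the box at (294,192), the timer at (458,257) and the dropper at (430,324). Next I'll measure them.

```bash
cat > h.py <<'E'
from workcell import monitor, viewer, manip
import cv2,numpy as np
from scipy.spatial.transform import Rotation as Ro
def cloud(n,d,obs=None):
    m=viewer.camera_model(n);K=m["camera_matrix"]
    v,u=np.mgrid[0:480,0:640]
    c=np.stack([(u-K[0,2])/K[0,0]*d,(v-K[1,2])/K[1,1]*d,d],-1)
    if n=="wrist":
        M=m["mount"];T=c@M[:3,:3].T+M[:3,3]
        return T@Ro.from_quat(obs["ee_rot"]).as_matrix().T+obs["position"]
    return (c-m["t"])@m["R"]
def ray(n,px,z,obs=None):
    m=viewer.camera_model(n);K=m["camera_matrix"]
    r=np.array([(px[0]-K[0,2])/K[0,0],(px[1]-K[1,2])/K[1,1],1])
    if n=="wrist":
        R=Ro.from_quat(obs["ee_rot"]).as_matrix();M=m["mount"]
        d=R@M[:3,:3]@r; o=R@M[:3,3]+obs["position"]
    else: d=m["R"].T@r;o=-m["R"].T@m["t"]
    return o+d*(z-o[2])/d[2]
def tri(px1,n1,px2,n2):
    a=[];b=[]
    for px,n in((px1,n1),(px2,n2)):
        p0=ray(n,px,0);p1=ray(n,px,.5);d=(p1-p0)/np.linalg.norm(p1-p0)
        P=np.eye(3)-np.outer(d,d);a.append(P);b.append(P@p0)
    return np.linalg.lstsq(np.vstack(a),np.hstack(b),rcond=None)[0]
E
python3 - <<'E'
from h import *
np.set_printoptions(precision=4,suppress=True)
zz=dict(mat=0,holder=.003,roll=.003,lamp_c=.088,dropper_c=.0335,timer_c=.031,box_c=.0135)
for c in("top","scene"):
    d=viewer.camera(c)[1];P=cloud(c,d)
    for n in zz:
        s=viewer.spot_point(n,c); g=viewer.regions_of(n,c)
        for q in s[:2]: print(c,n,round(q["score"],2),q["position"],ray(c,q["position"],zz[n]))
        if g:
            r=g[0]["region"]&(d>0);X=P[r]
            print("   reg",round(g[0]["score"],2),g[0]["box"],r.sum(),"med",np.median(X,0),"p2",np.percentile(X,2,axis=0),"p98",np.percentile(X,98,axis=0))
    # tall things map
    if c=="top":
        k=(P[...,2]>.19)&(d>0); 
        H={}
        for p in P[(d>0)&(P[...,2]>.04)]:
            key=(round(p[0]/.05),round(p[1]/.05)); H[key]=max(H.get(key,0),p[2])
        for i in range(20,5,-1): print("x%.2f"%(i*.05)," ".join("%3d"%(1000*H.get((i,j),0)) for j in range(14,-14,-1)))
E
```

```text
top mat 0.96 [283.2, 288.7] [ 0.4986 -0.1461  0.    ]
top mat 0.37 [293.6, 193.2] [ 0.663  -0.1617  0.    ]
   reg 0.75 [192.3, 225.7, 182.2, 129.3] 19490 med [ 0.4898 -0.1514  0.0036] p2 [ 0.3958 -0.2922 -0.0003] p98 [ 0.5906 -0.0062  0.0076]
top holder 0.77 [284.6, 262.4] [ 0.543 -0.148  0.003]
   reg 0.64 [267.7, 246.4, 36.9, 37.1] 1021 med [ 0.5343 -0.1542  0.0508] p2 [ 0.5129 -0.1777  0.0048] p98 [ 0.5656 -0.1239  0.1315]
top roll 0.76 [285.0, 321.9] [ 0.4431 -0.15    0.003 ]
   reg 0.87 [264.3, 305.6, 36.3, 29.8] 698 med [ 0.4452 -0.1478  0.054 ] p2 [ 0.423  -0.172   0.0079] p98 [ 0.4688 -0.1254  0.0578]
top lamp_c 0.86 [189.5, 175.4] [0.6729 0.     0.088 ]
   reg 0.66 [162.8, 152.6, 51.1, 50.1] 1870 med [ 0.6607 -0.0051  0.1508] p2 [ 0.6451 -0.0209  0.0041] p98 [0.6894 0.0228 0.1767]
top dropper_c 0.68 [432.4, 323.5] [ 0.4429 -0.3904  0.0335]
   reg 0.64 [420.6, 318.2, 18.1, 15.8] 241 med [ 0.4419 -0.3817  0.0378] p2 [ 0.4297 -0.3975 -0.0011] p98 [ 0.4532 -0.3737  0.0662]
top timer_c 0.94 [456.6, 258.6] [ 0.5488 -0.4323  0.031 ]
   reg 0.83 [430.0, 248.8, 46.7, 19.9] 802 med [
[... 2543 characters left out ...]
 0.91 [269.0, 136.7, 24.1, 76.3] 1524 med [ 0.6588 -0.0173  0.1085] p2 [ 0.6467 -0.0255  0.0184] p98 [0.689  0.0167 0.1739]
scene dropper_c 0.91 [315.4, 330.7] [ 0.4363 -0.3856  0.0335]
   reg 0.71 [308.9, 318.1, 15.8, 29.2] 348 med [ 0.4374 -0.3952  0.0309] p2 [ 0.4299 -0.4015  0.0019] p98 [ 0.4487 -0.3841  0.0603]
scene timer_c 0.91 [381.6, 317.1] [ 0.548  -0.4336  0.031 ]
   reg 0.69 [363.8, 292.5, 37.7, 51.6] 1225 med [ 0.5431 -0.4374  0.0381] p2 [ 0.5367 -0.4633  0.0011] p98 [ 0.5607 -0.4006  0.0632]
scene box_c 0.66 [325.4, 233.3] [ 0.6636 -0.1584  0.0135]
   reg 0.58 [319.1, 225.3, 20.3, 20.9] 305 med [ 0.6575 -0.172   0.0206] p2 [ 0.6474 -0.1857 -0.    ] p98 [ 0.6991 -0.1301  0.0287]
```

```bash
python3 - <<'E'
from h import *
np.set_printoptions(precision=4,suppress=True)
p,d=viewer.camera("top");P=cloud("top",d)
m=viewer.camera_model("top")
def rect(z,x0,x1,y0,y1,s=.0005,cam="top",img=p):
    # image col = along -y ; row = along -x
    m=viewer.camera_model(cam)
    W=int((y1-y0)/s);Hh=int((x1-x0)/s)
    A=np.array([[0,-s,x1],[-s,0,y1],[0,0,z],[0,0,1]])[:, :]
    E=np.hstack([m["R"],m["t"][:,None]])
    H=m["camera_matrix"]@E@A
    return cv2.warpPerspective(img,H,(W,Hh),flags=cv2.INTER_LINEAR|cv2.WARP_INVERSE_MAP)
ps,ds=viewer.camera("scene")
for cam,img in(("top",p),("scene",ps)):
    r=rect(.003,.36,.64,-.34,.04,cam=cam,img=img)
    cv2.imwrite(f"pics/rect_{cam}.png",r)
    g=cv2.cvtColor(r,cv2.COLOR_BGR2GRAY)
    b=(g<70).astype(np.uint8)
    b=cv2.morphologyEx(b,cv2.MORPH_CLOSE,np.ones((15,15)))
    n,l,st,_=cv2.connectedComponentsWithStats(b)
    i=1+np.argmax(st[1:,4]);c=cv2.findContours((l==i).astype(np.uint8),0,1)[0][0]
    b2=cv2.morphologyEx((l==i).astype(np.uint8),cv2.MORPH_OPEN,np.ones((101,101)))
    c=max(cv2.findContours((l==i).astype(np.uint8),0,1)[0],key=cv2.contourArea)
    mr=cv2.minAreaRect(c);print(cam,mr, "ctr",.64-mr[0][1]*.0005,.04-mr[0][0]*.0005, np.array(mr[1])*.5)
# timer & box orientation: points with z close to top
for n,z,h in(("timer_c",.062,.008),("box_c",.027,.006),("roll",.053,.006),("dropper_c",.04,.0),("lamp_c",.176,.01)):
    for cam,PP in(("top",P),("scene",cloud("scene",ds))):
        gg=viewer.regions_of(n,cam)
        if not gg: print(n,cam,"no");continue
        g=gg[0]["region"]
        k=cv2.erode(g.astype(np.uint8),np.ones((3,3))).astype(bool)&(np.abs(PP[...,2]-z-.001)<h)
        if k.sum()<10: print(n,cam,k.sum());continue
        X=PP[k];mr=cv2.minAreaRect(X[:,:2].astype(np.float32)*1000);print(n,cam,k.sum(),X.mean(0),mr)
cv2.imwrite("pics/crop_t.png",cv2.resize(p[170:350,270:530],None,fx=3,fy=3,interpolation=cv2.INTER_CUBIC))
cv2.imwrite("pics/crop_s.png",cv2.resize(ps[200:360,220:480],None,fx=3,fy=3,interpolation=cv2.INTER_CUBIC))
E
```

```text
top ((379.656982421875, 295.18426513671875), (592.8426513671875, 403.0639343261719), 1.3464478254318237) ctr 0.49240786743164067 -0.1498284912109375 [296.4213 201.532 ]
scene ((388.4830627441406, 297.86962890625), (590.2593994140625, 400.2410888671875), 1.3366589546203613) ctr 0.491065185546875 -0.1542415313720703 [295.1297 200.1205]
timer_c top 343 [ 0.5513 -0.4234  0.0619] ((549.6880493164062, -425.59112548828125), (17.377416610717773, 61.468692779541016), 0.2588547468185425)
timer_c scene 222 [ 0.5494 -0.434   0.0603] ((551.3875122070312, -432.5856628417969), (15.077794075012207, 61.22113037109375), 0.09348387271165848)
box_c top 296 [ 0.6606 -0.1634  0.0274] ((661.3424072265625, -163.8826141357422), (34.305763244628906, 25.66608428955078), 79.37474822998047)
box_c scene 96 [ 0.659  -0.1704  0.0263] ((659.7976684570312, -167.7374725341797), (32.893470764160156, 22.978282928466797), 79.91088104248047)
roll top 470 [ 0.4464 -0.1469  0.0541] ((446.6651916503906, -148.01290893554688), (44.19808578491211, 47.8923225402832), 0.27371537685394287)
roll scene 289 [ 0.4425 -0.1561  0.053 ] ((443.2486572265625, -154.55702209472656), (50.20820236206055, 44.388702392578125), 54.682579040527344)
dropper_c top 0
dropper_c scene 0
lamp_c top 710 [0.6681 0.0021 0.1731] ((668.6966552734375, 2.481393814086914), (40.02915954589844, 40.26856231689453), 2.2709033489227295)
lamp_c scene 152 [ 0.6651 -0.0065  0.172 ] ((667.8631591796875, -3.5042247772216797), (40.2092170715332, 37.04705047607422), 2.26600980758667)
```

View pics/crop_t.png

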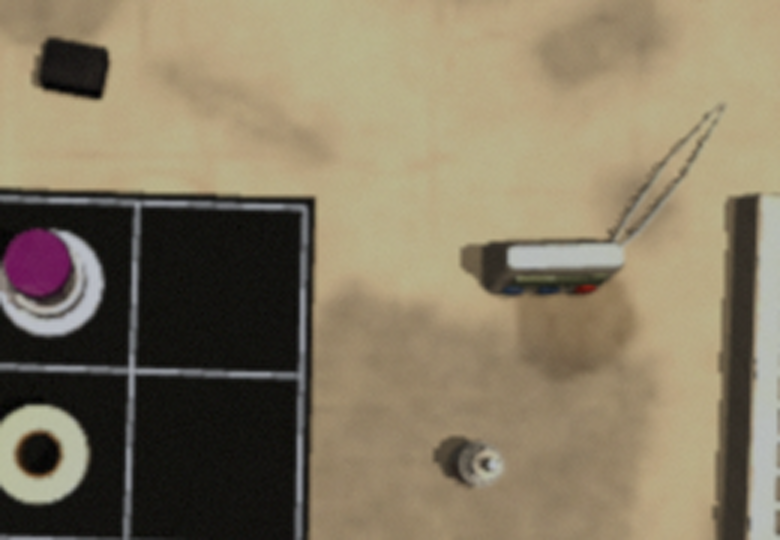

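View pics/crop_s.png

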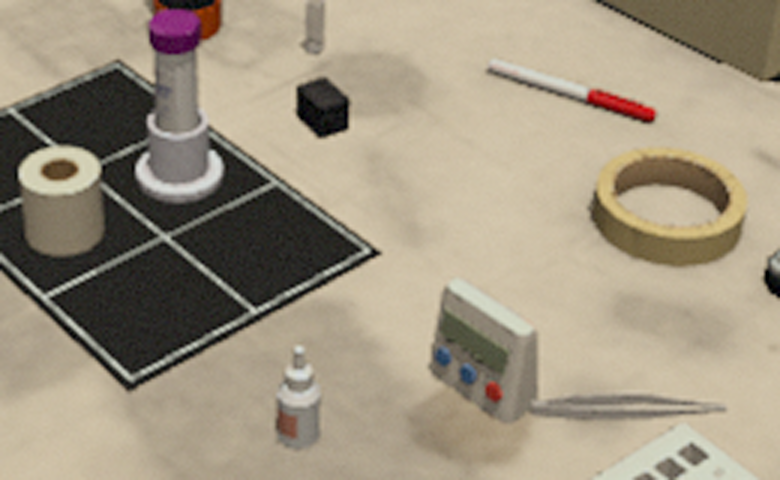

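View pics/rect_top.png

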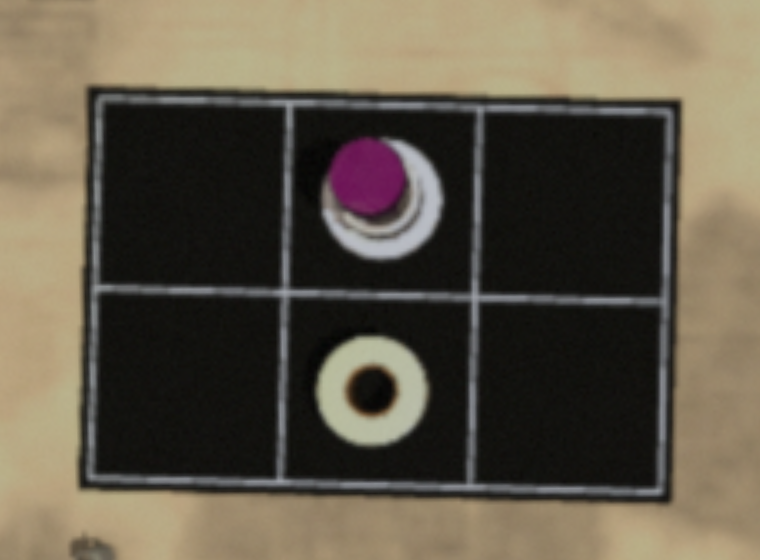

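The mat's centre is at about (0.492, −0.152), turned −1.35°. The timer is square to the world frame and the box is turned about −10.6°. The microscope to the left is 0.32 m tall, so I'll pass over it.

```bash
cat >> h.py <<'E'
def st():
    o=monitor.get_obs();R=Ro.from_quat(o["ee_rot"]).as_matrix();return o,R
def jaw(R): return np.degrees(np.arctan2(R[1,1],R[0,1]))
def go(x,y,z,jawdeg=None):
    o,R=st();d=np.array([x,y,z])-o["position"]
    j=jaw(R);print("t %.2f pos"%o["clock"],o["position"].round(4),"jaw %.2f"%j,"toolx",R[:,0].round(3),"gw %.3f"%o["grip_width"],"F",o["ft_force"].round(1))
    tw=0
    if jawdeg is not None:
        # twist about tool x (down): positive => jaw angle decreases
        e=(jawdeg-j+90)%180-90; tw=-e
    print("  offset mm",(R.T@d*1000).round(1),"twist",round(tw,1), "q6 %.2f"%o["joint_pos"][6])
E
python3 -c "
from h import *
go(.256,.57,.45);go(.668,0,.45,-1.35);print(st()[1].round(3))"
```

```text
t 2.25 pos [0.2564 0.57   0.2313] jaw 65.78 toolx [ 0.  0. -1.] gw 1.003 F [ 0.4 -0.1 -0.3]
  offset mm [-2.187e+02 -2.000e-01 -4.000e-01] twist 0 q6 -0.09
t 2.25 pos [0.2564 0.57   0.2313] jaw 65.78 toolx [ 0.  0. -1.] gw 1.003 F [ 0.4 -0.1 -0.3]
  offset mm [-218.7 -351.   609.2] twist 67.1 q6 -0.09
[[ 0.     0.41   0.912]
 [ 0.     0.912 -0.41 ]
 [-1.     0.    -0.   ]]
```

Emit:
{"op": "send_rows", "data": {
  "grip": [0, 0, 0, 0, 0],
  "offset": [
    [-42, 0, 0],
    [-84, 0, 0],
    [-126, 0, 0],
    [-168, 0, 0],
    [-210, 0, 0]
  ],
  "twist": [0, 0, 0, 0, 0]
}}

```text
clock: 2.67
position: [0.2563, 0.5694, 0.4421]
ee_rot: [0.149, 0.691, -0.148, 0.691]
ft_force: [-0.1, 1.1, -0.8]
grip_width: 0.997
```

Emit:
{"op": "send_rows", "data": {
  "grip": [0, 0, 0, 0, 0],
  "offset": [
    [0, -15, 25],
    [0, -35, 60],
    [0, -55, 95],
    [0, -75, 130],
    [0, -95, 165]
  ],
  "twist": [-5, -10, -15, -20, -24]
}}

```text
clock: 3.08
position: [0.3687, 0.4139, 0.4398]
ee_rot: [-0.0, 0.707, 0.0, 0.707]
ft_force: [-0.2, 0.4, -0.0]
grip_width: 0.998
```

```bash
python3 -c "
from h import *
go(.668,0,.45,90)"
```

```text
t 3.08 pos [0.3687 0.4139 0.4398] jaw 90.05 toolx [ 0.     0.001 -1.   ] gw 0.998 F [-0.2  0.4 -0. ]
  offset mm [ -10.3 -414.2  298.9] twist 0.1 q6 0.65
```

Emit:
{"op": "send_rows", "data": {
  "grip": [0, 0, 0, 0, 0],
  "offset": [
    [0, -38, 15],
    [0, -76, 31],
    [0, -114, 47],
    [0, -152, 63],
    [0, -190, 80]
  ],
  "twist": [0, 0, 0, 0, 0]
}}

```text
clock: 3.5
position: [0.4474, 0.2233, 0.44]
ee_rot: [0.002, 0.707, -0.001, 0.707]
ft_force: [0.5, 0.4, 0.9]
grip_width: 1.0
```

Emit:
{"op": "send_rows", "data": {
  "grip": [0, 0, 0, 0, 0],
  "offset": [
    [0, -40, 10],
    [0, -80, 20],
    [0, -120, 30],
    [0, -160, 40],
    [0, -200, 50]
  ],
  "twist": [0, 0, 0, 0, 0]
}}

```text
clock: 3.92
position: [0.4963, 0.023, 0.44]
ee_rot: [0.002, 0.707, -0.001, 0.707]
ft_force: [0.9, 0.2, -0.8]
grip_width: 1.0
```

Emit:
{"op": "send_rows", "data": {
  "grip": [0, 0, 0, 0, 0],
  "offset": [
    [0, -40, 0],
    [0, -80, 0],
    [0, -120, 0],
    [0, -120, 0],
    [0, -120, 0]
  ],
  "twist": [0, 0, 0, 0, 0]
}}

```text
clock: 4.33
position: [0.4954, -0.0976, 0.44]
ee_rot: [0.003, 0.707, -0.003, 0.707]
ft_force: [0.8, 0.5, -0.8]
grip_width: 1.004
```

```bash
python3 - <<'E'
from h import *
np.set_printoptions(precision=4,suppress=True)
o,R=st();p,d=viewer.camera("wrist");cv2.imwrite("pics/w1.png",p);P=cloud("wrist",d,o)
print(o["clock"],o["position"],np.abs(o["joint_velocities"]).max())
zz=dict(mat=0,holder=.003,roll=.003,lamp_c=.088,dropper_c=.0335,timer_c=.031,box_c=.0135)
for n in zz:
    for q in viewer.spot_point(n,"wrist")[:1]: print(n,round(q["score"],2),q["position"],ray("wrist",q["position"],zz[n],o))
# mat outline rectified
s=.0005;x0,x1,y0,y1=.36,.64,-.34,.04
m=viewer.camera_model("wrist");M=m["mount"];Rc=(R@M[:3,:3]).T;tc=-Rc@(R@M[:3,3]+o["position"])
H=m["camera_matrix"]@np.hstack([Rc,tc[:,None]])@np.array([[0,-s,x1],[-s,0,y1],[0,0,.003],[0,0,1]])
r=cv2.warpPerspective(p,H,(int((y1-y0)/s),int((x1-x0)/s)),flags=cv2.INTER_LINEAR|cv2.WARP_INVERSE_MAP)
cv2.imwrite("pics/rect_w1.png",r)
E
```

```text
4.3333 [ 0.4954 -0.0976  0.44  ] 0.06306868639591354
mat 0.62 [287.3, 186.8] [ 0.496  -0.1531  0.    ]
holder 0.74 [291.1, 210.9] [ 0.5372 -0.1477  0.003 ]
roll 0.83 [287.9, 152.4] [ 0.4392 -0.1497  0.003 ]
lamp_c 0.57 [383.8, 301.9] [0.6695 0.0029 0.088 ]
dropper_c 0.71 [135.5, 154.0] [ 0.4387 -0.3856  0.0335]
timer_c 0.66 [125.8, 225.3] [ 0.5535 -0.4215  0.031 ]
box_c 0.8 [281.2, 279.2] [ 0.6597 -0.1687  0.0135]
```

View pics/w1.png

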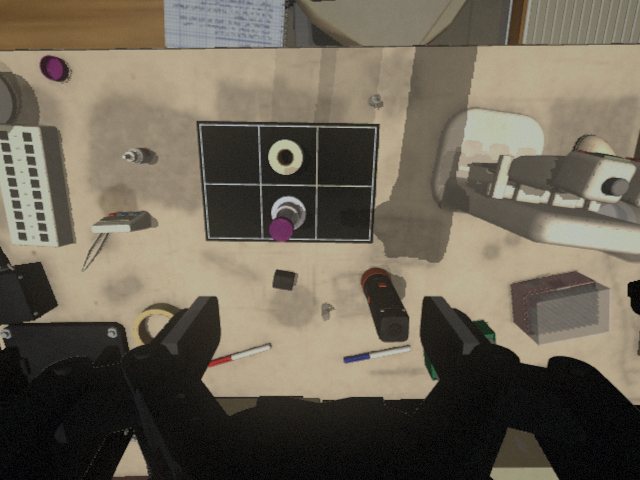

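View pics/rect_w1.png

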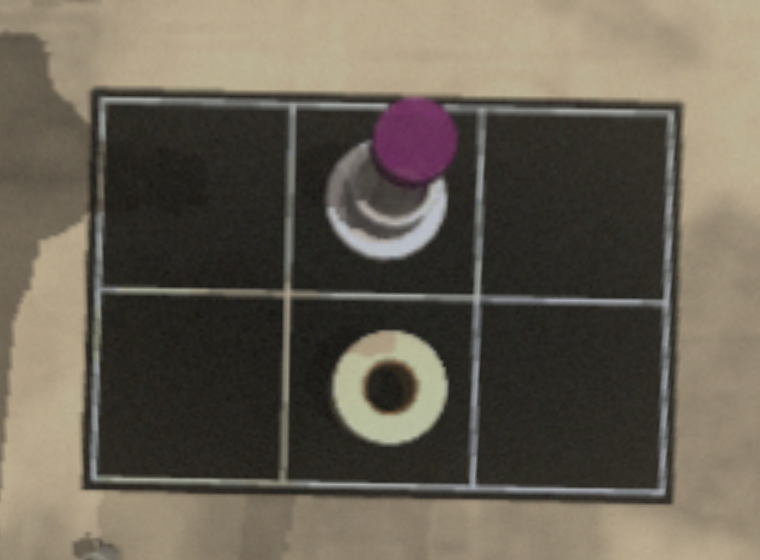

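The rectified wrist view puts the mat's centre at (0.492, −0.1515), agreeing with the other cameras. The lamp is at (383,302), which is (0.669, 0.001) in world terms. Next I'll grasp it.

Emit:
{"op": "send_rows", "data": {
  "grip": [0, 0, 0, 0, 0],
  "offset": [
    [25, 20, 34],
    [55, 40, 69],
    [85, 60, 104],
    [115, 80, 139],
    [140, 99, 174]
  ],
  "twist": [0, 0, 0, 0, 0]
}}

```text
clock: 5.15
position: [0.6451, -0.0095, 0.3182]
ee_rot: [0.001, 0.707, -0.001, 0.707]
ft_force: [-0.0, 0.3, 0.7]
grip_width: 1.001
```

Emit:
{"op": "send_rows", "data": {
  "grip": [0, 0, 0, 0, 0],
  "offset": [
    [0, 0, 0],
    [0, 0, 0],
    [30, 0, 0],
    [60, 0, 0],
    [60, 0, 0]
  ],
  "twist": [0, 0, 0, 0, 0]
}}

```text
clock: 5.57
position: [0.6417, -0.0114, 0.2558]
ee_rot: [0.002, 0.709, -0.002, 0.705]
ft_force: [-1.2, 0.8, -1.5]
grip_width: 0.998
```

```bash
python3 - <<'E'
from h import *
go(.669,.001,.122,90)
o,R=st();p,d=viewer.camera("wrist");cv2.imwrite("pics/w2.png",p);P=cloud("wrist",d,o)
k=(P[...,2]>.168)&(P[...,2]<.185)&(d>0)&(np.abs(P[...,0]-.669)<.06)&(np.abs(P[...,1])<.05)
X=P[k];print(k.sum(),np.percentile(X,[2,50,98],axis=0).round(4),cv2.minEnclosingCircle((X[:,:2]*1000).astype(np.float32)))
E
```

```text
t 5.57 pos [ 0.6417 -0.0114  0.2558] jaw 89.74 toolx [-0.006 -0.    -1.   ] gw 0.998 F [-1.2  0.8 -1.5]
  offset mm [133.6  12.6  28. ] twist -0.3 q6 1.63
2733 [[ 0.6502 -0.0171  0.1688]
 [ 0.6676  0.0016  0.1708]
 [ 0.6879  0.0206  0.1748]] ((669.051513671875, 1.8388513326644897), 24.482839584350586)
```

View pics/w2.png

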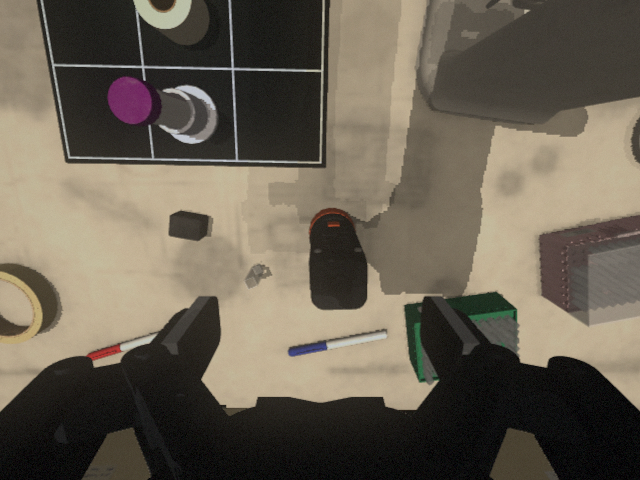

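```bash
python3 - <<'E'
from h import *
o,R=st();print(o["joint_pos"].round(2),o["joint_velocities"].round(2))
E
```

```text
[-0.39  0.38  0.45  1.39 -0.16  1.42  1.63] [ 0.   -0.03  0.01 -0.08  0.    0.04 -0.  ]
```

Emit:
{"op": "send_rows", "data": {
  "grip": [0, 0, 0, 0, 0],
  "offset": [
    [0, 6, 14],
    [0, 13, 28],
    [0, 13, 28],
    [20, 13, 28],
    [40, 13, 28]
  ],
  "twist": [0, 0, 0, 0, 0]
}}

```text
clock: 6.03
position: [0.6735, 0.0014, 0.2234]
ee_rot: [0.002, 0.705, -0.001, 0.709]
ft_force: [-0.0, -0.7, -0.8]
grip_width: 1.003
```

```bash
python3 - <<'E'
from h import *
go(.669,.0015,.122,90)
o,R=st();print(o["joint_pos"].round(2),o["joint_velocities"].round(2))
E
```

```text
t 6.03 pos [0.6735 0.0014 0.2234] jaw 89.76 toolx [ 0.006  0.    -1.   ] gw 1.003 F [-0.  -0.7 -0.8]
  offset mm [ 1.014e+02  1.000e-01 -5.100e+00] twist -0.2 q6 1.63
[-0.38  0.46  0.44  1.36 -0.19  1.36  1.63] [ 0.    0.12 -0.05  0.39 -0.04 -0.46  0.04]
```

Emit:
{"op": "send_rows", "data": {
  "grip": [0, 0, 0, 0, 0],
  "offset": [
    [25, 0, -2],
    [50, 0, -3],
    [75, 0, -3],
    [100, 0, -3],
    [100, 0, -3]
  ],
  "twist": [0, 0, 0, 0, 0]
}}

```text
clock: 6.45
position: [0.6672, 0.0018, 0.1173]
ee_rot: [0.001, 0.709, -0.001, 0.705]
ft_force: [-1.3, 0.2, -1.4]
grip_width: 1.002
```

```bash
python3 - <<'E'
from h import *
go(.669,.0015,.122,90)
E
```

```text
t 6.45 pos [0.6672 0.0018 0.1173] jaw 89.77 toolx [-0.005 -0.    -1.   ] gw 1.002 F [-1.3  0.2 -1.4]
  offset mm [-4.7 -0.3  1.8] twist -0.2 q6 1.65
```

Emit:
{"op": "send_rows", "data": {
  "grip": [60, 110, 160, 200, 200],
  "offset": [
    [-4, 0, 1],
    [-4, 0, 1],
    [-4, 0, 1],
    [-4, 0, 1],
    [-4, 0, 1]
  ],
  "twist": [0, 0, 0, 0, 0],
  "newtons": 60
}}

```text
clock: 6.87
position: [0.6716, 0.002, 0.1266]
ee_rot: [0.002, 0.706, -0.001, 0.709]
ft_force: [0.2, 0.6, 8.8]
grip_width: 0.485
```

Emit:
{"op": "send_rows", "data": {
  "grip": [200, 200, 200, 200, 200],
  "offset": [
    [0, 0, 0],
    [0, 0, 0],
    [0, 0, 0],
    [0, 0, 0],
    [0, 0, 0]
  ],
  "twist": [0, 0, 0, 0, 0]
}}

```text
clock: 7.28
position: [0.6716, 0.002, 0.1266]
ee_rot: [0.002, 0.706, -0.001, 0.709]
ft_force: [0.4, 0.1, 7.5]
grip_width: 0.483
```

```bash
python3 - <<'E'
from h import *
go(.669,.0015,.122,90)
E
```

```text
t 7.28 pos [0.6716 0.002  0.1266] jaw 89.79 toolx [ 0.004  0.001 -1.   ] gw 0.483 F [0.4 0.1 7.5]
  offset mm [ 4.6 -0.5 -2.7] twist -0.2 q6 1.65
```

Emit:
{"op": "send_rows", "data": {
  "grip": [200, 200, 200, 200, 200],
  "offset": [
    [-10, 0, 0],
    [-25, 0, 0],
    [-40, 0, 0],
    [-40, -10, -20],
    [-40, -20, -40]
  ],
  "twist": [0, 0, 0, 0, 0]
}}

```text
clock: 7.7
position: [0.6303, -0.0175, 0.1651]
ee_rot: [0.001, 0.707, -0.001, 0.708]
ft_force: [-0.6, 0.0, -5.0]
grip_width: 0.481
```

Emit:
{"op": "send_rows", "data": {
  "grip": [200, 200, 200, 200, 200],
  "offset": [
    [0, -10, -22],
    [0, -20, -44],
    [0, -30, -66],
    [0, -39, -88],
    [0, -39, -88]
  ],
  "twist": [0, 0, 0, 0, 0]
}}

```text
clock: 8.12
position: [0.5381, -0.0594, 0.1642]
ee_rot: [0.003, 0.708, -0.003, 0.706]
ft_force: [0.8, 0.2, -4.1]
grip_width: 0.479
```

```bash
python3 - <<'E'
from h import *
go(.5432,-.0575,.1305,90)
o,R=st();p,d=viewer.camera("top");cv2.imwrite("pics/t3.png",p);P=cloud("top",d)
k=(P[...,2]>.205)&(P[...,2]<.225)&(d>0)&(np.abs(P[...,0]-.54)<.05)&(np.abs(P[...,1]+.055)<.05)
print(k.sum(),P[k].mean(0) if k.any() else 0)
s=viewer.spot_point("lamp_c","top"); zc=.088+o["position"][2]-.1266
for q in s[:1]: print(q["score"],ray("top",q["position"],zc))
p,d=viewer.camera("scene");cv2.imwrite("pics/s3.png",p)
for q in viewer.spot_point("lamp_c","scene")[:1]: print(q["score"],ray("scene",q["position"],zc))
E
```

```text
t 8.12 pos [ 0.5381 -0.0594  0.1642] jaw 89.55 toolx [-0.002  0.    -1.   ] gw 0.479 F [ 0.8  0.2 -4.1]
  offset mm [33.7  2.   5.2] twist -0.4 q6 1.67
109 [ 0.52842971 -0.08778056  0.21607972]
0.8 [ 0.536263   -0.06051798  0.12564566]
0.73 [ 0.54416018 -0.05651018  0.12564566]
```

View pics/s3.png

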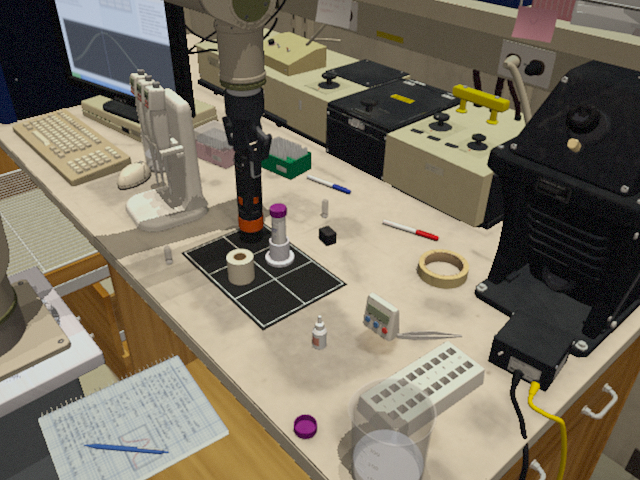

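Emit:
{"op": "send_rows", "data": {
  "grip": [200, 200, 200, 200, 200],
  "offset": [
    [8, 2, 5],
    [16, 2, 5],
    [22, 2, 5],
    [26, 2, 5],
    [28, 2, 5]
  ],
  "twist": [0, 0, 0, 0, 0]
}}

```text
clock: 8.73
position: [0.5464, -0.0546, 0.1344]
ee_rot: [0.001, 0.708, -0.002, 0.706]
ft_force: [-0.5, -0.2, -4.5]
grip_width: 0.483
```

Emit:
{"op": "send_rows", "data": {
  "grip": [200, 200, 200, 200, 200],
  "offset": [
    [0, 0, 0],
    [0, 0, 0],
    [0, 0, 0],
    [0, 0, 0],
    [0, 0, 0]
  ],
  "twist": [0, 0, 0, 0, 0]
}}

```text
clock: 9.15
position: [0.5471, -0.0545, 0.1361]
ee_rot: [0.001, 0.707, -0.001, 0.707]
ft_force: [-0.1, -0.3, -4.9]
grip_width: 0.479
```

```bash
python3 - <<'E'
from h import *
go(.5432,-.0575,.1305,90)
E
```

```text
t 9.15 pos [ 0.5471 -0.0545  0.1361] jaw 89.78 toolx [ 0.001  0.    -1.   ] gw 0.479 F [-0.1 -0.3 -4.9]
  offset mm [ 5.6 -3.  -3.9] twist -0.2 q6 1.69
```

Emit:
{"op": "send_rows", "data": {
  "grip": [200, 200, 200, 200, 200],
  "offset": [
    [2, -3, -4],
    [4, -3, -4],
    [5, -3, -4],
    [6, -3, -4],
    [6, -3, -4]
  ],
  "twist": [0, 0, 0, 0, 0]
}}

```text
clock: 9.57
position: [0.543, -0.0576, 0.1298]
ee_rot: [0.001, 0.707, -0.001, 0.707]
ft_force: [0.5, -0.1, -5.4]
grip_width: 0.478
```

```bash
python3 - <<'E'
from h import *
go(.5432,-.0575,.1305,90)
zc=.088+.003
for c in("top","scene","wrist"):
    o,R=st()
    p,d=viewer.camera(c);cv2.imwrite(f"pics/{c}4.png",p)
    for q in viewer.spot_point("lamp_c",c)[:1]: print(c,q["score"],ray(c,q["position"],zc,o))
E
```

```text
t 9.57 pos [ 0.543  -0.0576  0.1298] jaw 89.77 toolx [ 0.  0. -1.] gw 0.478 F [ 0.5 -0.1 -5.4]
  offset mm [-0.7  0.1  0.2] twist -0.2 q6 1.69
top 0.88 [ 0.542413   -0.05796536  0.091     ]
scene 0.81 [ 0.53942574 -0.0553893   0.091     ]
```

Emit:
{"op": "send_rows", "data": {
  "grip": [200, 200, 200, 200, 200],
  "offset": [
    [1, 0, 0],
    [1, 0, 0],
    [2, 0, 0],
    [2, 0, 0],
    [2, 0, 0]
  ],
  "twist": [0, 0, 0, 0, 0]
}}

```text
clock: 10.28
position: [0.5438, -0.0577, 0.1297]
ee_rot: [0.002, 0.706, -0.001, 0.708]
ft_force: [-5.5, -0.6, 14.0]
grip_width: 0.48
```

Contact with the mat shows as +14 N, so I'll release slowly.

Emit:
{"op": "send_rows", "data": {
  "grip": [120, 100, 80, 60, 40],
  "offset": [
    [-1, 0, 0],
    [-1, 0, 0],
    [-1, 0, 0],
    [-1, 0, 0],
    [-1, 0, 0]
  ],
  "twist": [0, 0, 0, 0, 0]
}}

```text
clock: 10.7
position: [0.5429, -0.0575, 0.1286]
ee_rot: [0.001, 0.707, -0.001, 0.707]
ft_force: [0.4, 0.7, 0.6]
grip_width: 0.843
```

Emit:
{"op": "send_rows", "data": {
  "grip": [30, 20, 20, 20, 20],
  "offset": [
    [0, 0, 0],
    [0, 0, 0],
    [-20, 0, 0],
    [-50, 0, 0],
    [-80, 0, 0]
  ],
  "twist": [0, 0, 0, 0, 0]
}}

```text
clock: 11.12
position: [0.5422, -0.0576, 0.2091]
ee_rot: [0.001, 0.708, -0.002, 0.706]
ft_force: [1.1, 0.6, 1.0]
grip_width: 0.919
```

Emit:
{"op": "send_rows", "data": {
  "grip": [20, 20, 20, 20, 20],
  "offset": [
    [-30, 0, 0],
    [-60, 0, 0],
    [-70, -30, -20],
    [-70, -65, -40],
    [-70, -100, -50]
  ],
  "twist": [0, 0, 0, 0, 0]
}}

```text
clock: 11.53
position: [0.4914, -0.1585, 0.2798]
ee_rot: [0.001, 0.706, -0.001, 0.708]
ft_force: [0.9, -1.0, -0.4]
grip_width: 0.925
```

```bash
python3 - <<'E'
from h import *
go(.4400,-.386,.12,90)
for c in("top","scene","wrist"):
    o,R=st()
    p,d=viewer.camera(c);cv2.imwrite(f"pics/{c}5.png",p)
    for n,zc in(("lamp_c",.091),("dropper_c",.0335)):
      for q in viewer.spot_point(n,c)[:1]: print(c,n,round(q["score"],2),ray(c,q["position"],zc,o).round(4))
    P=cloud(c,d,o);k=(P[...,2]>.165)&(P[...,2]<.185)&(d>0)&(np.abs(P[...,0]-.54)<.04)&(np.abs(P[...,1]+.0575)<.04)
    if k.sum()>20: print(" top face",k.sum(),cv2.minEnclosingCircle((P[k][:,:2]*1000).astype(np.float32)))
    print("v",np.abs(o["joint_velocities"]).max())
E
```

```text
t 11.53 pos [ 0.4914 -0.1585  0.2798] jaw 89.84 toolx [ 0.002  0.    -1.   ] gw 0.925 F [ 0.9 -1.  -0.4]
  offset mm [ 159.6 -227.8  -51. ] twist -0.2 q6 1.82
top dropper_c 0.61 [ 0.4428 -0.3876  0.0335]
v 0.8797707873277256
scene lamp_c 0.96 [ 0.5404 -0.0583  0.091 ]
scene dropper_c 0.78 [ 0.4311 -0.3918  0.0335]
 top face 300 ((537.9515380859375, -60.24376678466797), 28.496442794799805)
v 0.06967417313571708
wrist lamp_c 0.9 [ 0.5388 -0.0576  0.091 ]
wrist dropper_c 0.64 [ 0.4398 -0.386   0.0335]
 top face 1808 ((539.7706298828125, -57.961181640625), 25.380577087402344)
v 0.008385570300114636
```

View pics/wrist5.png

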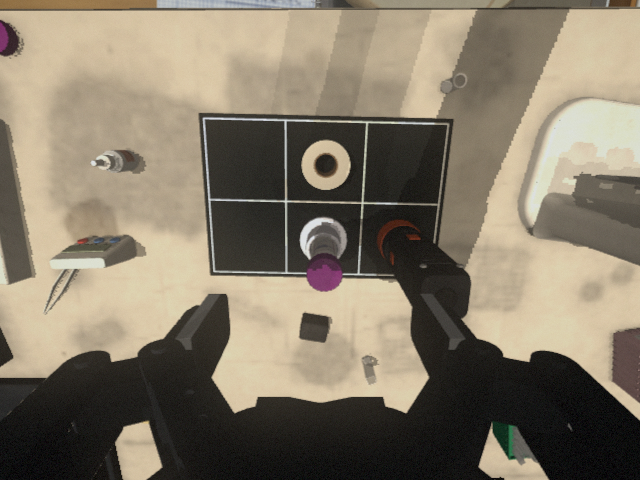

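View pics/scene5.png

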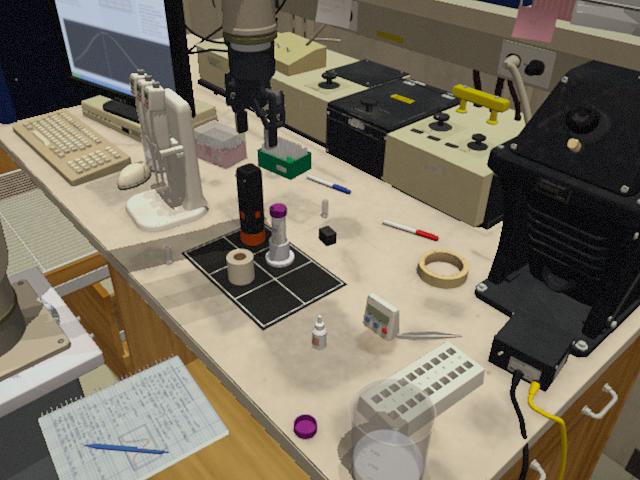

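The lamp stands at about (0.540, −0.058), within 2 mm of its square's centre. The dropper bottle is next.

Emit:
{"op": "send_rows", "data": {
  "grip": [20, 20, 20, 20, 20],
  "offset": [
    [0, -30, -7],
    [5, -65, -15],
    [15, -100, -22],
    [30, -130, -30],
    [50, -160, -37]
  ],
  "twist": [5, 11, 17, 23, 29]
}}

```text
clock: 12.4
position: [0.4552, -0.3186, 0.2292]
ee_rot: [0.18, 0.683, -0.18, 0.685]
ft_force: [1.3, 0.7, -0.7]
grip_width: 0.925
```

```bash
python3 - <<'E'
from h import *
go(.4400,-.386,.13,45)
E
```

```text
t 12.40 pos [ 0.4552 -0.3186  0.2292] jaw 60.54 toolx [ 0.002 -0.001 -1.   ] gw 0.925 F [ 1.3  0.7 -0.7]
  offset mm [ 99.2 -66.2  19.7] twist 15.5 q6 1.71
```

Emit:
{"op": "send_rows", "data": {
  "grip": [40, 40, 40, 40, 40],
  "offset": [
    [20, -22, 6],
    [45, -44, 13],
    [70, -66, 20],
    [95, -66, 20],
    [95, -66, 20]
  ],
  "twist": [5, 10, 15, 15, 15]
}}

```text
clock: 12.82
position: [0.4379, -0.3834, 0.1289]
ee_rot: [0.267, 0.658, -0.266, 0.652]
ft_force: [0.3, 1.2, -0.9]
grip_width: 0.842
```

```bash
python3 - <<'E'
from h import *
o,R=st();p,d=viewer.camera("wrist");cv2.imwrite("pics/w6.png",p);P=cloud("wrist",d,o)
go(.4400,-.386,.018,45)
g=viewer.regions_of("dropper_c","wrist")
for q in viewer.spot_point("dropper_c","wrist")[:1]: print(q["score"],ray("wrist",q["position"],.0335,o).round(4))
if g:
    k=g[0]["region"]&(d>0)&(P[...,2]>.005);X=P[k];print(k.sum(),X.mean(0),np.percentile(X,[2,50,98],axis=0).round(4))
    k2=k&(P[...,2]>.05);print("nozzle",k2.sum(),P[k2].mean(0))
E
```

```text
t 12.87 pos [ 0.4393 -0.3832  0.1315] jaw 45.82 toolx [-0.005  0.002 -1.   ] gw 0.844 F [1.1 1.3 1.1]
  offset mm [113.5  -1.3   3. ] twist 0.8 q6 1.67
0.57 [ 0.4399 -0.3834  0.0335]
1087 [ 0.43755103 -0.38457432  0.03884909] [[ 0.429  -0.3965  0.0089]
 [ 0.4374 -0.3843  0.0373]
 [ 0.4497 -0.3761  0.065 ]]
nozzle 230 [ 0.44005685 -0.38715473  0.05644621]
```

View pics/w6.png

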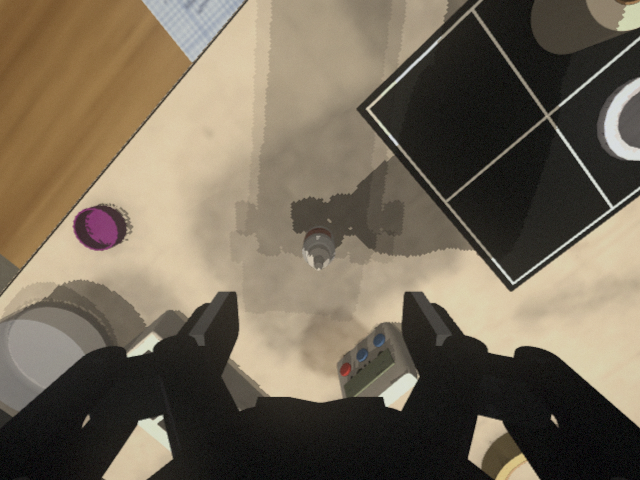

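Emit:
{"op": "send_rows", "data": {
  "grip": [60, 60, 60, 60, 60],
  "offset": [
    [25, -1, 3],
    [50, -1, 3],
    [75, -1, 3],
    [100, -1, 3],
    [117, -1, 3]
  ],
  "twist": [0, 0, 0, 0, 0]
}}

```text
clock: 13.38
position: [0.4432, -0.3863, 0.0167]
ee_rot: [0.266, 0.655, -0.265, 0.656]
ft_force: [0.2, 0.1, 0.7]
grip_width: 0.763
```

Emit:
{"op": "send_rows", "data": {
  "grip": [60, 60, 100, 140, 170],
  "offset": [
    [0, 0, 0],
    [0, 0, 0],
    [0, 0, 0],
    [0, 0, 0],
    [0, 0, 0]
  ],
  "twist": [0, 0, 0, 0, 0],
  "newtons": 25
}}

```text
clock: 13.8
position: [0.4426, -0.3878, 0.0183]
ee_rot: [0.266, 0.654, -0.266, 0.656]
ft_force: [0.2, -0.1, -0.3]
grip_width: 0.35
```

Emit:
{"op": "send_rows", "data": {
  "grip": [190, 210, 220, 220, 220],
  "offset": [
    [0, 0, 0],
    [0, 0, 0],
    [0, 0, 0],
    [0, 0, 0],
    [0, 0, 0]
  ],
  "twist": [0, 0, 0, 0, 0]
}}

```text
clock: 14.22
position: [0.4424, -0.3878, 0.018]
ee_rot: [0.266, 0.654, -0.266, 0.656]
ft_force: [-0.5, 2.1, 8.8]
grip_width: 0.275
```

```bash
python3 - <<'E'
from h import *
go(.4400,-.386,.014,45)
E
```

```text
t 14.22 pos [ 0.4424 -0.3878  0.018 ] jaw 45.78 toolx [ 0.002 -0.001 -1.   ] gw 0.275 F [-0.5  2.1  8.8]
  offset mm [ 4.  -0.4 -2.9] twist 0.8 q6 1.76
```

Emit:
{"op": "send_rows", "data": {
  "grip": [220, 220, 220, 220, 220],
  "offset": [
    [-15, 0, 0],
    [-30, 0, 0],
    [-45, 20, -3],
    [-45, 50, -8],
    [-45, 80, -13]
  ],
  "twist": [0, 0, 0, 0, 0]
}}

```text
clock: 14.63
position: [0.4887, -0.3214, 0.0633]
ee_rot: [0.267, 0.654, -0.267, 0.656]
ft_force: [1.3, 1.3, -1.9]
grip_width: 0.273
```

Emit:
{"op": "send_rows", "data": {
  "grip": [220, 220, 220, 220, 220],
  "offset": [
    [0, 25, -4],
    [0, 50, -8],
    [0, 75, -12],
    [0, 87, -14],
    [0, 87, -14]
  ],
  "twist": [0, 0, 0, 0, 0]
}}

```text
clock: 15.05
position: [0.5407, -0.2457, 0.0618]
ee_rot: [0.265, 0.656, -0.264, 0.656]
ft_force: [0.1, -0.5, 0.2]
grip_width: 0.268
```

```bash
python3 - <<'E'
from h import *
p,d=viewer.camera("scene");cv2.imwrite("pics/s7.png",p)
go(.5397,-.2491,.021,45.8)
E
```

```text
t 15.10 pos [ 0.5392 -0.2481  0.0618] jaw 45.91 toolx [ 0.  0. -1.] gw 0.271 F [-0.  -0.2 -0.2]
  offset mm [40.8 -0.4  1.1] twist 0.1 q6 1.43
```

View pics/s7.png

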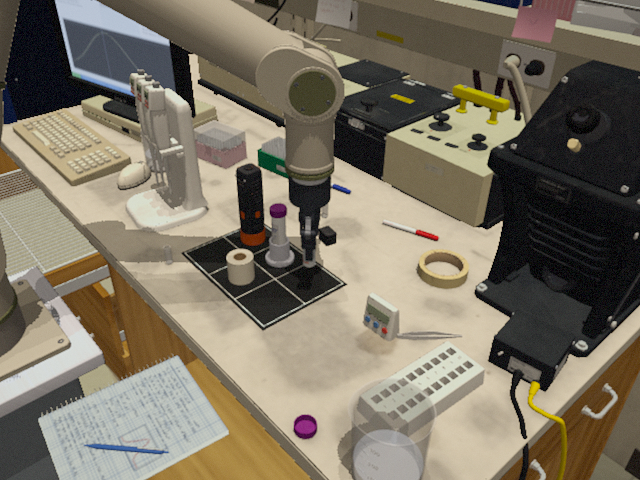

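The bottle is held upright above the back-right square, so I'll lower it.

Emit:
{"op": "send_rows", "data": {
  "grip": [220, 220, 220, 220, 220],
  "offset": [
    [12, 0, 1],
    [24, 0, 1],
    [33, 0, 1],
    [39, 0, 1],
    [39, 0, 1]
  ],
  "twist": [0, 0, 0, 0, 0]
}}

```text
clock: 15.52
position: [0.5381, -0.2505, 0.0212]
ee_rot: [0.266, 0.656, -0.267, 0.654]
ft_force: [-0.5, -0.0, -0.3]
grip_width: 0.271
```

Emit:
{"op": "send_rows", "data": {
  "grip": [220, 220, 220, 220, 220],
  "offset": [
    [0, 0, 0],
    [0, 0, 0],
    [0, 0, 0],
    [0, 0, 0],
    [0, 0, 0]
  ],
  "twist": [0, 0, 0, 0, 0]
}}

```text
clock: 15.93
position: [0.5395, -0.2494, 0.0228]
ee_rot: [0.266, 0.655, -0.266, 0.655]
ft_force: [0.2, -1.0, -0.1]
grip_width: 0.272
```

```bash
python3 - <<'E'
from h import *
go(.5397,-.2491,.021,45.8)
E
```

```text
t 15.93 pos [ 0.5395 -0.2494  0.0228] jaw 45.79 toolx [ 0.  0. -1.] gw 0.272 F [ 0.2 -1.  -0.1]
  offset mm [ 1.8  0.4 -0.1] twist -0.0 q6 1.46
```

Emit:
{"op": "send_rows", "data": {
  "grip": [220, 220, 220, 220, 220],
  "offset": [
    [1, 0, 0],
    [2, 0, 0],
    [2, 0, 0],
    [2, 0, 0],
    [2, 0, 0]
  ],
  "twist": [0, 0, 0, 0, 0]
}}

```text
clock: 16.35
position: [0.5394, -0.2495, 0.0207]
ee_rot: [0.266, 0.655, -0.266, 0.655]
ft_force: [-0.7, 0.4, 0.3]
grip_width: 0.275
```

Emit:
{"op": "send_rows", "data": {
  "grip": [160, 150, 140, 120, 100],
  "offset": [
    [0, 0, 0],
    [0, 0, 0],
    [0, 0, 0],
    [0, 0, 0],
    [0, 0, 0]
  ],
  "twist": [0, 0, 0, 0, 0]
}}

```text
clock: 16.77
position: [0.5394, -0.2495, 0.0207]
ee_rot: [0.266, 0.655, -0.266, 0.655]
ft_force: [0.8, 0.6, 0.3]
grip_width: 0.61
```

Emit:
{"op": "send_rows", "data": {
  "grip": [90, 80, 80, 80, 80],
  "offset": [
    [0, 0, 0],
    [-10, 0, 0],
    [-40, 0, 0],
    [-80, 0, 0],
    [-120, 0, 0]
  ],
  "twist": [0, 0, 0, 0, 0]
}}

```text
clock: 17.18
position: [0.5386, -0.2496, 0.1423]
ee_rot: [0.266, 0.656, -0.267, 0.654]
ft_force: [1.3, -0.5, 0.6]
grip_width: 0.687
```

Emit:
{"op": "send_rows", "data": {
  "grip": [60, 40, 20, 20, 20],
  "offset": [
    [-30, -10, 10],
    [-50, -40, 20],
    [-50, -70, 40],
    [-50, -90, 60],
    [-50, -100, 70]
  ],
  "twist": [7, 14, 21, 28, 35]
}}

```text
clock: 17.6
position: [0.5183, -0.374, 0.1925]
ee_rot: [0.453, 0.542, -0.454, 0.543]
ft_force: [0.8, -0.0, 1.2]
grip_width: 0.917
```

```bash
python3 - <<'E'
from h import *
go(.5505,-.428,.15,-1)
for c in("top","scene","wrist"):
    o,R=st()
    p,d=viewer.camera(c);cv2.imwrite(f"pics/{c}8.png",p)
    for n,zc in(("timer_c",.031),("dropper_c",.0365)):
      for q in viewer.spot_point(n,c)[:1]: print(c,n,round(q["score"],2),ray(c,q["position"],zc,o).round(4))
    g=viewer.regions_of("timer_c",c);P=cloud(c,d,o)
    if g:
        k=cv2.erode(g[0]["region"].astype(np.uint8),np.ones((3,3))).astype(bool)&(np.abs(P[...,2]-.062)<.007)&(d>0)
        if k.sum()>10:print("  tt",k.sum(),cv2.minAreaRect((P[k][:,:2]*1000).astype(np.float32)))
go(.5505,-.428,.15,-1)
E
```

```text
t 17.60 pos [ 0.5183 -0.374   0.1925] jaw 10.23 toolx [ 0.001 -0.002 -1.   ] gw 0.917 F [ 0.8 -0.   1.2]
  offset mm [42.7 22.1 58.8] twist 11.2 q6 1.02
top dropper_c 0.67 [ 0.5378 -0.2449  0.0365]
scene timer_c 0.58 [ 0.546 -0.435  0.031]
scene dropper_c 0.53 [ 0.5311 -0.2444  0.0365]
  tt 224 ((549.7091674804688, -432.1412048339844), (62.52001953125, 14.04076099395752), 85.85918426513672)
wrist timer_c 0.59 [ 0.5535 -0.427   0.031 ]
wrist dropper_c 0.73 [ 0.5391 -0.2473  0.0365]
  tt 968 ((550.1453857421875, -427.72637939453125), (13.305014610290527, 62.268470764160156), 0.9896399974822998)
t 18.20 pos [ 0.52   -0.3695  0.1908] jaw 10.85 toolx [ 0.  0. -1.] gw 0.918 F [-0.2  0.2 -0.5]
  offset mm [40.8 18.9 63.2] twist 11.8 q6 1.02
```

View pics/wrist8.png

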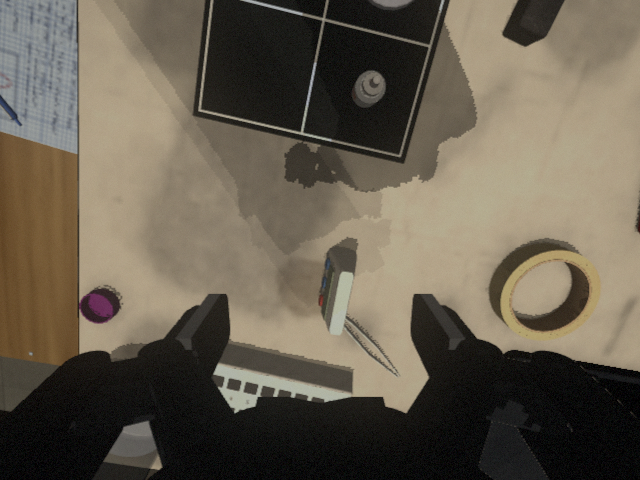

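```bash
python3 - <<'E'
from h import *
for c in("wrist","scene"):
    o,R=st();p,d=viewer.camera(c);P=cloud(c,d,o)
    k=(d>0)&(np.abs(P[...,0]-.55)<.04)&(P[...,1]<-.385)&(P[...,1]>-.475)&(P[...,2]>.004)&(P[...,2]<.075)
    X=P[k]
    for z in np.arange(.005,.072,.006):
        q=X[np.abs(X[:,2]-z)<.003]
        if len(q)>5: print(c,round(z,3),len(q),"x",np.percentile(q[:,0],[2,50,98]).round(4),"y",np.percentile(q[:,1],[2,98]).round(4))
    cv2.imwrite(f"pics/{c}9.png",cv2.resize(p[270:360,340:440] if c=="scene" else p[220:400,270:430],None,fx=4,fy=4,interpolation=cv2.INTER_CUBIC))
E
```

```text
wrist 0.005 57 x [0.5359 0.5476 0.5747] y [-0.4741 -0.3961]
wrist 0.011 88 x [0.5339 0.5413 0.5719] y [-0.4719 -0.3961]
wrist 0.017 144 x [0.5341 0.5376 0.561 ] y [-0.4528 -0.3963]
wrist 0.023 136 x [0.5351 0.538  0.5619] y [-0.4521 -0.3962]
wrist 0.029 67 x [0.5371 0.546  0.56  ] y [-0.427  -0.3964]
wrist 0.035 132 x [0.5366 0.5381 0.5582] y [-0.4515 -0.3966]
wrist 0.041 148 x [0.5374 0.539  0.5589] y [-0.4516 -0.3965]
wrist 0.047 314 x [0.5386 0.5415 0.5557] y [-0.4549 -0.3968]
wrist 0.053 187 x [0.5401 0.5439 0.5578] y [-0.4576 -0.3968]
wrist 0.059 1003 x [0.5441 0.5504 0.5572] y [-0.4582 -0.3982]
wrist 0.065 12 x [0.5474 0.5521 0.5563] y [-0.4532 -0.4047]
scene 0.005 87 x [0.5368 0.5411 0.5726] y [-0.4742 -0.4029]
scene 0.011 93 x [0.537  0.54   0.5725] y [-0.4746 -0.4032]
scene 0.017 109 x [0.5354 0.5395 0.5602] y [-0.4639 -0.4009]
scene 0.023 117 x [0.5361 0.5411 0.5608] y [-0.4633 -0.4017]
scene 0.029 84 x [0.5381 0.542  0.5594] y [-0.4632 -0.4018]
scene 0.035 91 x [0.5379 0.541  0.56  ] y [-0.464  -0.4002]
scene 0.041 89 x [0.538  0.5406 0.5588] y [-0.4629 -0.4037]
scene 0.047 133 x [0.5386 0.5424 0.557 ] y [-0.4633 -0.4013]
scene 0.053 119 x [0.5408 0.5457 0.5588] y [-0.4621 -0.4026]
scene 0.059 177 x [0.5441 0.5489 0.5595] y [-0.4616 -0.4001]
scene 0.065 90 x [0.5451 0.5517 0.5585] y [-0.4583 -0.4025]
```

View pics/scene9.png

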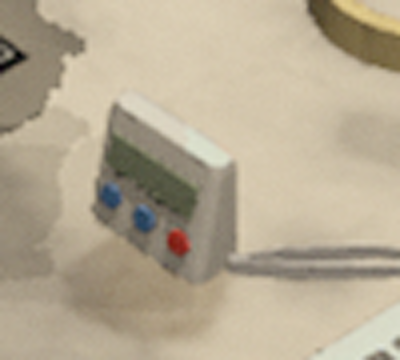

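View pics/wrist9.png

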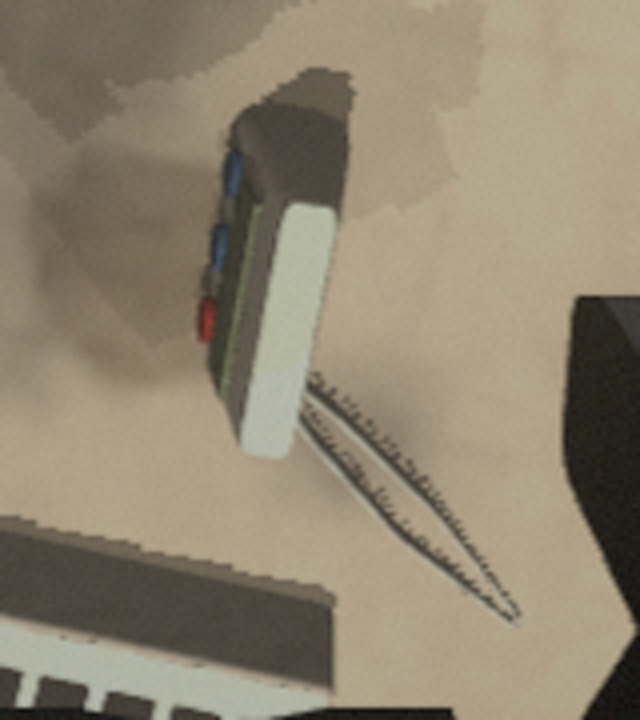

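The timer is a wedge, slanted front and back with buttons on the front, while its ±y sides are parallel. So I'll grip it across y (66 mm), with the jaw at about −89.5° to suit the last joint's range.

Emit:
{"op": "send_rows", "data": {
  "grip": [0, 0, 0, 0, 0],
  "offset": [
    [0, 4, 12],
    [0, 8, 25],
    [0, 12, 38],
    [0, 16, 51],
    [0, 19, 63]
  ],
  "twist": [7, 14, 21, 28, 35]
}}

```text
clock: 18.72
position: [0.5508, -0.4287, 0.1906]
ee_rot: [0.595, 0.382, -0.595, 0.382]
ft_force: [-0.2, 0.1, -0.2]
grip_width: 0.999
```

Emit:
{"op": "send_rows", "data": {
  "grip": [0, 0, 0, 0, 0],
  "offset": [
    [0, 0, 0],
    [0, 0, 0],
    [0, 0, 0],
    [0, 0, 0],
    [0, 0, 0]
  ],
  "twist": [7, 14, 21, 28, 35]
}}

```text
clock: 19.13
position: [0.5503, -0.4283, 0.1906]
ee_rot: [-0.682, -0.186, 0.682, -0.186]
ft_force: [0.3, -0.1, 0.2]
grip_width: 1.0
```

Emit:
{"op": "send_rows", "data": {
  "grip": [0, 0, 0, 0, 0],
  "offset": [
    [0, 0, 0],
    [0, 0, 0],
    [0, 0, 0],
    [0, 0, 0],
    [0, 0, 0]
  ],
  "twist": [7, 14, 21, 28, 30]
}}

```text
clock: 19.55
position: [0.5505, -0.4281, 0.1905]
ee_rot: [-0.707, -0.002, 0.707, -0.002]
ft_force: [-0.0, -0.0, 0.4]
grip_width: 0.999
```

```bash
python3 - <<'E'
from h import *
go(.550,-.4285,.03,90)
o,R=st();c="wrist";p,d=viewer.camera(c);cv2.imwrite("pics/w10.png",p);P=cloud(c,d,o)
k=(d>0)&(np.abs(P[...,0]-.55)<.04)&(P[...,1]<-.385)&(P[...,1]>-.475)&(P[...,2]>.004)&(P[...,2]<.075)
X=P[k]
for z in np.arange(.005,.072,.008):
    q=X[np.abs(X[:,2]-z)<.004]
    if len(q)>5: print(c,round(z,3),len(q),"x",np.percentile(q[:,0],[2,50,98]).round(4),"y",np.percentile(q[:,1],[2,98]).round(4))
q=X[np.abs(X[:,2]-.062)<.006];print(cv2.minAreaRect((q[:,:2]*1000).astype(np.float32)))
print(st()[0]["position"])
E
```

```text
t 19.55 pos [ 0.5505 -0.4281  0.1905] jaw -89.61 toolx [-0.  0. -1.] gw 0.999 F [-0.  -0.   0.4]
  offset mm [160.5   0.4   0.4] twist 0.4 q6 -0.51
wrist 0.005 155 x [0.5558 0.5654 0.5763] y [-0.4747 -0.3999]
wrist 0.013 181 x [0.563  0.5648 0.5661] y [-0.459  -0.3985]
wrist 0.021 197 x [0.5616 0.5636 0.5647] y [-0.4589 -0.3986]
wrist 0.029 203 x [0.5605 0.5624 0.5635] y [-0.4589 -0.398 ]
wrist 0.037 227 x [0.5592 0.5612 0.5623] y [-0.4588 -0.3977]
wrist 0.045 287 x [0.54   0.5598 0.5612] y [-0.4582 -0.3992]
wrist 0.053 376 x [0.5402 0.5584 0.56  ] y [-0.4608 -0.3971]
wrist 0.061 1186 x [0.5453 0.5522 0.5583] y [-0.4585 -0.3992]
((552.0369873046875, -428.3971862792969), (13.662303924560547, 62.72566223144531), 2.0595974922180176)
[ 0.55043528 -0.42814424  0.19042114]
```

View pics/w10.png

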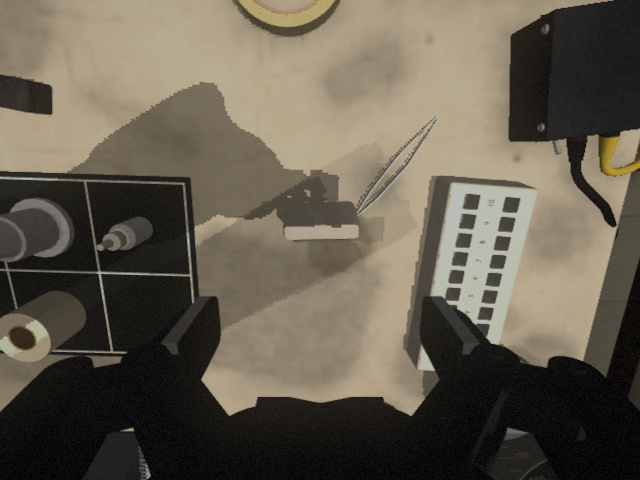

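Emit:
{"op": "send_rows", "data": {
  "grip": [0, 0, 0, 0, 0],
  "offset": [
    [30, 0, 0],
    [65, 0, 0],
    [100, 0, 0],
    [135, 0, 0],
    [160, 0, 0]
  ],
  "twist": [0, 0, 0, 0, -1]
}}

```text
clock: 20.02
position: [0.5497, -0.4272, 0.0274]
ee_rot: [-0.706, -0.012, 0.708, -0.011]
ft_force: [-0.2, -0.1, -0.1]
grip_width: 1.005
```

Emit:
{"op": "send_rows", "data": {
  "grip": [0, 0, 0, 0, 0],
  "offset": [
    [6, 0, 0],
    [13, 0, 0],
    [13, 0, 0],
    [13, 0, 0],
    [13, 0, 0]
  ],
  "twist": [0, 0, 0, 0, 0]
}}

```text
clock: 20.43
position: [0.551, -0.4291, 0.0197]
ee_rot: [0.708, 0.01, -0.706, 0.012]
ft_force: [0.9, -0.0, -0.4]
grip_width: 0.997
```

```bash
python3 - <<'E'
from h import *
go(.550,-.4285,.014,90)
E
```

```text
t 20.43 pos [ 0.551  -0.4291  0.0197] jaw -88.22 toolx [ 0.002 -0.001 -1.   ] gw 0.997 F [ 0.9 -0.  -0.4]
  offset mm [ 5.7 -0.7  1. ] twist 1.8 q6 -0.41
```

Emit:
{"op": "send_rows", "data": {
  "grip": [20, 40, 60, 80, 100],
  "offset": [
    [2, 0, 0],
    [4, 0, 0],
    [4, 0, 0],
    [4, 0, 0],
    [4, 0, 0]
  ],
  "twist": [0, 0, 0, 0, 0],
  "newtons": 30
}}

```text
clock: 20.85
position: [0.5504, -0.4286, 0.0141]
ee_rot: [0.707, 0.011, -0.707, 0.011]
ft_force: [-0.2, 0.4, 2.3]
grip_width: 0.747
```

Emit:
{"op": "send_rows", "data": {
  "grip": [120, 120, 120, 120, 120],
  "offset": [
    [0, 0, 0],
    [0, 0, 0],
    [0, 0, 0],
    [0, 0, 0],
    [0, 0, 0]
  ],
  "twist": [0, 0, 0, 0, 0],
  "newtons": 40
}}

```text
clock: 21.27
position: [0.5505, -0.4285, 0.0142]
ee_rot: [0.707, 0.011, -0.707, 0.011]
ft_force: [-0.7, 0.7, 6.1]
grip_width: 0.746
```

```bash
python3 - <<'E'
from h import *
go(.550,-.4285,.014,90)
E
```

```text
t 21.27 pos [ 0.5505 -0.4285  0.0142] jaw -88.22 toolx [ 0.001 -0.    -1.   ] gw 0.746 F [-0.7  0.7  6.1]
  offset mm [ 0.2 -0.1  0.5] twist 1.8 q6 -0.41
```

Emit:
{"op": "send_rows", "data": {
  "grip": [120, 120, 120, 120, 120],
  "offset": [
    [-15, 0, 0],
    [-40, 0, 0],
    [-75, 0, 0],
    [-85, -15, 10],
    [-85, -45, 25]
  ],
  "twist": [0, 0, 0, 0, 0]
}}

```text
clock: 21.68
position: [0.5239, -0.388, 0.103]
ee_rot: [0.708, 0.008, -0.706, 0.012]
ft_force: [0.1, 0.1, 0.1]
grip_width: 0.753
```

Emit:
{"op": "send_rows", "data": {
  "grip": [120, 120, 120, 120, 120],
  "offset": [
    [0, -35, 19],
    [0, -70, 38],
    [0, -105, 57],
    [0, -130, 72],
    [0, -142, 77]
  ],
  "twist": [0, 1, 2, 3, 3]
}}

```text
clock: 22.1
position: [0.4401, -0.2414, 0.0979]
ee_rot: [-0.706, 0.006, 0.708, 0.009]
ft_force: [-0.8, -0.3, -1.2]
grip_width: 0.749
```

Emit:
{"op": "send_rows", "data": {
  "grip": [120, 120, 120, 120, 120],
  "offset": [
    [0, 0, 0],
    [0, 0, 0],
    [0, 0, 0],
    [0, 0, 0],
    [0, 0, 0]
  ],
  "twist": [0, 0, 0, 0, 0]
}}

```text
clock: 22.52
position: [0.4425, -0.2458, 0.0989]
ee_rot: [-0.707, 0.008, 0.707, 0.008]
ft_force: [0.2, -0.0, -0.3]
grip_width: 0.746
```

```bash
python3 - <<'E'
from h import *
go(.4428,-.2452,.0175,-91.35)
p,d=viewer.camera("scene");cv2.imwrite("pics/s11.png",p)
E
```

```text
t 22.52 pos [ 0.4425 -0.2458  0.0989] jaw -91.29 toolx [-0.    -0.001 -1.   ] gw 0.746 F [ 0.2 -0.  -0.3]
  offset mm [81.4 -0.6 -0.3] twist 0.1 q6 -0.70
```

View pics/s11.png

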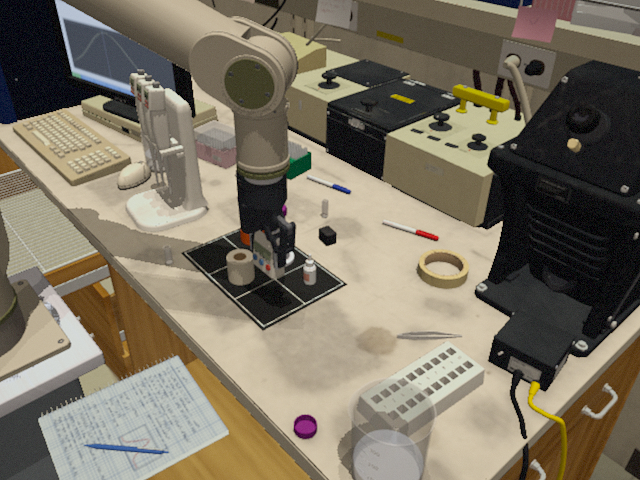

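The timer is held upright over the front-right square. The forceps stayed where they were. I'll lower it now.

Emit:
{"op": "send_rows", "data": {
  "grip": [120, 120, 120, 120, 120],
  "offset": [
    [20, 0, 0],
    [40, 0, 0],
    [58, 0, 0],
    [70, 0, 0],
    [77, 0, 0]
  ],
  "twist": [0, 0, 0, 0, 0]
}}

```text
clock: 22.98
position: [0.4417, -0.2451, 0.0203]
ee_rot: [-0.706, 0.008, 0.708, 0.008]
ft_force: [-0.5, 0.7, -1.1]
grip_width: 0.746
```

Emit:
{"op": "send_rows", "data": {
  "grip": [120, 120, 120, 120, 120],
  "offset": [
    [0, 0, 0],
    [0, 0, 0],
    [1, 0, 0],
    [2, 0, 0],
    [2, 0, 0]
  ],
  "twist": [0, 0, 0, 0, 0]
}}

```text
clock: 23.4
position: [0.4429, -0.2446, 0.0201]
ee_rot: [0.707, -0.007, -0.707, -0.007]
ft_force: [-0.3, -0.9, -0.9]
grip_width: 0.743
```

```bash
python3 - <<'E'
from h import *
go(.4428,-.2452,.0172,-91.35)
E
```

```text
t 23.40 pos [ 0.4429 -0.2446  0.0201] jaw -91.21 toolx [ 0.001 -0.    -1.   ] gw 0.743 F [-0.3 -0.9 -0.9]
  offset mm [2.9 0.6 0.1] twist 0.1 q6 -0.62
```

Emit:
{"op": "send_rows", "data": {
  "grip": [120, 120, 120, 120, 120],
  "offset": [
    [1, 1, 0],
    [2, 1, 0],
    [3, 1, 0],
    [3, 1, 0],
    [3, 1, 0]
  ],
  "twist": [0, 0, 0, 0, 0]
}}

```text
clock: 23.82
position: [0.4427, -0.2457, 0.0171]
ee_rot: [0.707, -0.007, -0.707, -0.008]
ft_force: [-1.5, 2.2, 6.7]
grip_width: 0.747
```

Emit:
{"op": "send_rows", "data": {
  "grip": [55, 45, 35, 25, 25],
  "offset": [
    [0, 0, 0],
    [0, 0, 0],
    [0, 0, 0],
    [0, 0, 0],
    [0, 0, 0]
  ],
  "twist": [0, 0, 0, 0, 0]
}}

```text
clock: 24.23
position: [0.4425, -0.2456, 0.0167]
ee_rot: [-0.707, 0.008, 0.707, 0.008]
ft_force: [-0.0, 0.4, 0.1]
grip_width: 0.903
```

Emit:
{"op": "send_rows", "data": {
  "grip": [25, 25, 25, 25, 25],
  "offset": [
    [-5, 0, 0],
    [-20, 0, 0],
    [-50, 0, 0],
    [-90, 0, 0],
    [-130, 0, 0]
  ],
  "twist": [0, 0, 0, 0, 0]
}}

```text
clock: 24.65
position: [0.4414, -0.2458, 0.1476]
ee_rot: [-0.706, 0.008, 0.708, 0.007]
ft_force: [1.1, 1.9, -0.0]
grip_width: 0.898
```

```bash
python3 - <<'E'
from h import *
go(.660,-.164,.2,-10.6);go(.660,-.164,.2,79.4)
for c in("top","scene","wrist"):
    o,R=st()
    p,d=viewer.camera(c);cv2.imwrite(f"pics/{c}12.png",p)
    for n,zc in(("timer_c",.034),("dropper_c",.0365),("box_c",.0135)):
      for q in viewer.spot_point(n,c)[:1]: print(c,n,round(q["score"],2),ray(c,q["position"],zc,o).round(4))
    g=viewer.regions_of("timer_c",c);P=cloud(c,d,o)
    if g:
        k=cv2.erode(g[0]["region"].astype(np.uint8),np.ones((3,3))).astype(bool)&(np.abs(P[...,2]-.065)<.007)&(d>0)
        if k.sum()>10:print("  tt",k.sum(),cv2.minAreaRect((P[k][:,:2]*1000).astype(np.float32)))
E
```

```text
t 24.65 pos [ 0.4414 -0.2458  0.1476] jaw -91.26 toolx [-0.004 -0.002 -1.   ] gw 0.898 F [ 1.1  1.9 -0. ]
  offset mm [ -53.4  -86.5 -216.5] twist -80.7 q6 -0.84
t 24.65 pos [ 0.4414 -0.2458  0.1476] jaw -91.26 toolx [-0.004 -0.002 -1.   ] gw 0.898 F [ 1.1  1.9 -0. ]
  offset mm [ -53.4  -86.5 -216.5] twist 9.3 q6 -0.84
top timer_c 0.7 [ 0.4962 -0.1518  0.034 ]
top dropper_c 0.44 [ 0.5413 -0.2524  0.0365]
top box_c 0.6 [ 0.6597 -0.1618  0.0135]
scene timer_c 0.94 [ 0.4407 -0.2457  0.034 ]
scene dropper_c 0.86 [ 0.5289 -0.2532  0.0365]
scene box_c 0.86 [ 0.6615 -0.1688  0.0135]
  tt 177 ((441.606201171875, -250.12850952148438), (11.728078842163086, 61.827392578125), 0.342607706785202)
wrist timer_c 0.97 [ 0.443  -0.2488  0.034 ]
wrist dropper_c 0.86 [ 0.5382 -0.2479  0.0365]
  tt 1779 ((444.2483825683594, -245.95285034179688), (62.79841995239258, 14.045042991638184), 88.37216186523438)
```

View pics/top12.png

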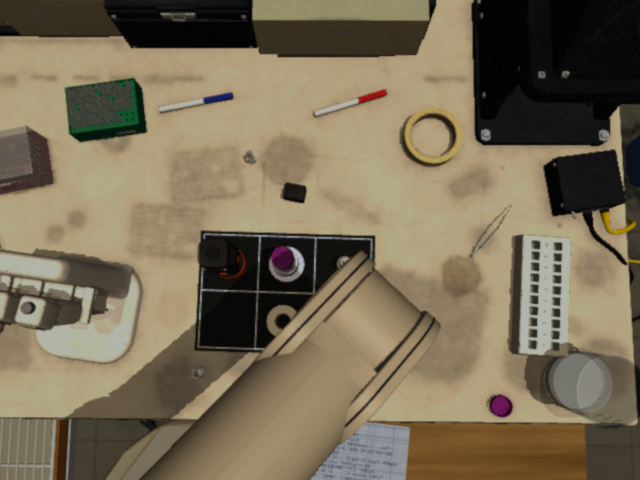

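View pics/wrist12.png

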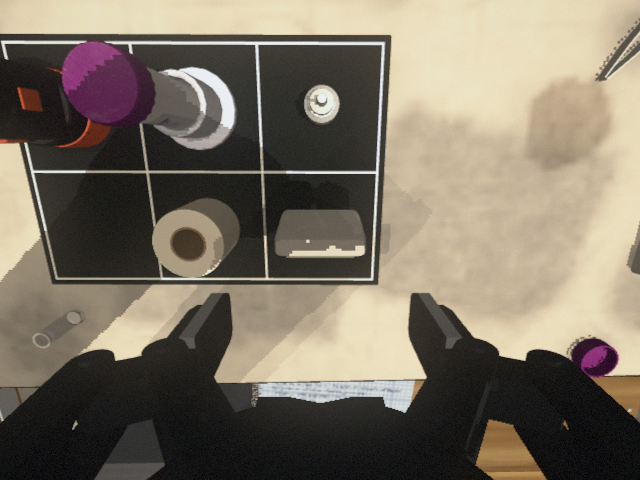

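The dropper and timer stand centred and upright. The box comes last: I'll grip it across y with the jaw at −100.6°, passing over the tube at z ≈ 0.21.

Emit:
{"op": "send_rows", "data": {
  "grip": [60, 60, 60, 60, 60],
  "offset": [
    [-30, 0, 0],
    [-55, 0, -10],
    [-65, -12, -45],
    [-65, -28, -80],
    [-65, -45, -115]
  ],
  "twist": [0, 2, 4, 6, 9]
}}

```text
clock: 25.82
position: [0.5604, -0.2024, 0.2123]
ee_rot: [0.705, -0.063, -0.704, -0.064]
ft_force: [0.9, 0.2, 1.3]
grip_width: 0.767
```

```bash
python3 - <<'E'
from h import *
go(.660,-.1635,.13,79.4)
E
```

```text
t 25.82 pos [ 0.5604 -0.2024  0.2123] jaw -100.30 toolx [ 0.002  0.002 -1.   ] gw 0.767 F [0.9 0.2 1.3]
  offset mm [ 82.6 -56.  -90.9] twist 0.3 q6 -1.11
```

Emit:
{"op": "send_rows", "data": {
  "grip": [80, 80, 80, 80, 80],
  "offset": [
    [0, -18, -30],
    [0, -37, -60],
    [0, -56, -91],
    [20, -56, -91],
    [45, -56, -91]
  ],
  "twist": [0, 0, 0, 0, 0]
}}

```text
clock: 26.23
position: [0.6605, -0.1633, 0.1667]
ee_rot: [0.705, -0.062, -0.704, -0.061]
ft_force: [-0.5, -1.0, -0.9]
grip_width: 0.689
```

Emit:
{"op": "send_rows", "data": {
  "grip": [80, 80, 80, 80, 80],
  "offset": [
    [0, 0, 0],
    [0, 0, 0],
    [0, 0, 0],
    [0, 0, 0],
    [0, 0, 0]
  ],
  "twist": [0, 0, 0, 0, 0]
}}

```text
clock: 26.65
position: [0.6583, -0.1645, 0.1683]
ee_rot: [0.705, -0.063, -0.704, -0.063]
ft_force: [-0.7, 0.0, 1.0]
grip_width: 0.684
```

```bash
python3 - <<'E'
from h import *
o,R=st();c="wrist";p,d=viewer.camera(c);cv2.imwrite("pics/w13.png",p);P=cloud(c,d,o)
for q in viewer.spot_point("box_c",c)[:1]: print(q["score"],ray(c,q["position"],.0135,o).round(4))
k=(d>0)&(np.abs(P[...,0]-.66)<.04)&(np.abs(P[...,1]+.1635)<.04)&(np.abs(P[...,2]-.027)<.005)
mr=cv2.minAreaRect((P[k][:,:2]*1000).astype(np.float32));print(k.sum(),P[k].mean(0),mr)
go(.660,-.1635,.004,79.4)
E
```

```text
0.58 [ 0.6638 -0.163   0.0135]
1227 [ 0.66171152 -0.16468026  0.0250326 ] ((661.3711547851562, -164.432373046875), (35.68001937866211, 26.130481719970703), 80.27740478515625)
t 26.75 pos [ 0.6582 -0.1642  0.1678] jaw -100.23 toolx [ 0.001  0.    -1.   ] gw 0.686 F [-0.   0.6 -0.3]
  offset mm [163.8  -1.   -1.4] twist 0.4 q6 -1.17
```

View pics/w13.png

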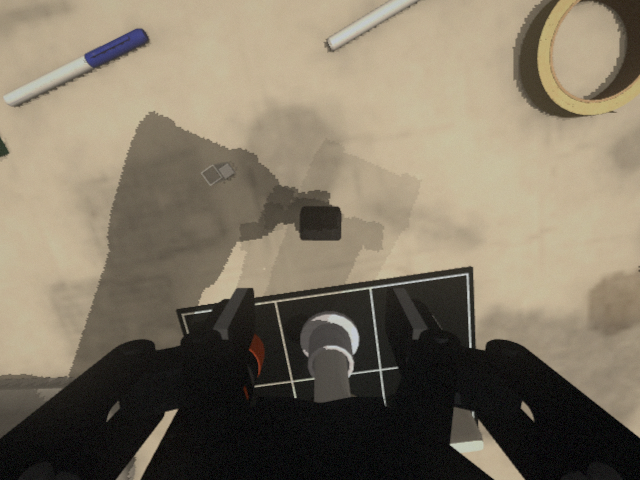

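Emit:
{"op": "send_rows", "data": {
  "grip": [80, 80, 80, 80, 80],
  "offset": [
    [35, 0, -3],
    [70, 0, -3],
    [105, 0, -3],
    [135, 0, -3],
    [150, 0, -3]
  ],
  "twist": [0, 0, 0, 0, 0]
}}

```text
clock: 27.17
position: [0.6593, -0.1637, 0.0132]
ee_rot: [-0.703, 0.063, 0.706, 0.063]
ft_force: [-0.2, 0.9, -0.6]
grip_width: 0.684
```

Emit:
{"op": "send_rows", "data": {
  "grip": [80, 80, 80, 80, 80],
  "offset": [
    [3, 0, 0],
    [6, 0, 0],
    [6, 0, 0],
    [6, 0, 0],
    [6, 0, 0]
  ],
  "twist": [0, 0, 0, 0, 0]
}}

```text
clock: 27.58
position: [0.6619, -0.1649, 0.0125]
ee_rot: [0.705, -0.063, -0.703, -0.063]
ft_force: [0.3, 0.4, 0.3]
grip_width: 0.684
```

```bash
python3 - <<'E'
from h import *
go(.661,-.164,.005,80)
E
```

```text
t 27.58 pos [ 0.6619 -0.1649  0.0125] jaw -100.21 toolx [ 0.002 -0.    -1.   ] gw 0.684 F [0.3 0.4 0.3]
  offset mm [ 7.5 -0.8  1.1] twist -0.2 q6 -1.10
```

Emit:
{"op": "send_rows", "data": {
  "grip": [80, 80, 80, 100, 120],
  "offset": [
    [3, 0, 1],
    [6, 0, 1],
    [7, 0, 1],
    [7, 0, 1],
    [7, 0, 1]
  ],
  "twist": [0, 0, 0, 0, 0],
  "newtons": 30
}}

```text
clock: 28.0
position: [0.6598, -0.1645, 0.0036]
ee_rot: [-0.704, 0.063, 0.704, 0.063]
ft_force: [-0.0, -0.5, -0.2]
grip_width: 0.528
```

Emit:
{"op": "send_rows", "data": {
  "grip": [140, 160, 180, 190, 190],
  "offset": [
    [0, 0, 0],
    [0, 0, 0],
    [0, 0, 0],
    [0, 0, 0],
    [0, 0, 0]
  ],
  "twist": [0, 0, 0, 0, 0]
}}

```text
clock: 28.42
position: [0.6601, -0.1645, 0.0039]
ee_rot: [0.704, -0.063, -0.704, -0.063]
ft_force: [0.5, -0.0, 1.7]
grip_width: 0.414
```

Emit:
{"op": "send_rows", "data": {
  "grip": [190, 190, 190, 190, 190],
  "offset": [
    [0, 0, 0],
    [0, 0, 0],
    [0, 0, 0],
    [0, 0, 0],
    [0, 0, 0]
  ],
  "twist": [0, 0, 0, 0, 0]
}}

```text
clock: 28.83
position: [0.66, -0.1645, 0.0039]
ee_rot: [0.704, -0.063, -0.704, -0.063]
ft_force: [0.1, -0.4, 3.7]
grip_width: 0.419
```

```bash
python3 - <<'E'
from h import *
go(.661,-.164,.18,80)
E
```

```text
t 28.83 pos [ 0.66   -0.1645  0.0039] jaw -100.22 toolx [ 0.  0. -1.] gw 0.419 F [ 0.1 -0.4  3.7]
  offset mm [-176.1   -0.7   -0.9] twist -0.2 q6 -1.10
```

Emit:
{"op": "send_rows", "data": {
  "grip": [190, 190, 190, 190, 190],
  "offset": [
    [-20, 0, 0],
    [-55, 0, 0],
    [-95, 0, 0],
    [-135, 0, 0],
    [-175, 0, 0]
  ],
  "twist": [0, 0, 0, 0, 0]
}}

```text
clock: 29.25
position: [0.6592, -0.1643, 0.1799]
ee_rot: [-0.704, 0.063, 0.705, 0.063]
ft_force: [1.3, -1.1, -1.3]
grip_width: 0.415
```

Emit:
{"op": "send_rows", "data": {
  "grip": [190, 190, 190, 190, 190],
  "offset": [
    [-25, 0, 10],
    [-30, 4, 40],
    [-30, 10, 75],
    [-30, 16, 110],
    [-30, 22, 145]
  ],
  "twist": [-2, -4, -6, -8, -9]
}}

```text
clock: 29.67
position: [0.5114, -0.1603, 0.2075]
ee_rot: [-0.706, 0.007, 0.708, 0.007]
ft_force: [-0.3, 1.1, 2.5]
grip_width: 0.416
```

```bash
python3 - <<'E'
from h import *
go(.4435,-.1502,.2,-91.35)
E
```

```text
t 29.67 pos [ 0.5114 -0.1603  0.2075] jaw -91.08 toolx [-0.002  0.    -1.   ] gw 0.416 F [-0.3  1.1  2.5]
  offset mm [ 7.6 -8.8 68.1] twist 0.3 q6 -1.09
```

Emit:
{"op": "send_rows", "data": {
  "grip": [190, 190, 190, 190, 190],
  "offset": [
    [0, -3, 20],
    [0, -6, 45],
    [0, -9, 68],
    [0, -9, 68],
    [0, -9, 68]
  ],
  "twist": [0, 0, 0, 0, 0]
}}

```text
clock: 30.08
position: [0.4436, -0.1497, 0.2083]
ee_rot: [0.708, -0.005, -0.706, -0.01]
ft_force: [0.2, -0.3, -0.8]
grip_width: 0.417
```

```bash
python3 - <<'E'
from h import *
o,R=st();c="wrist";p,d=viewer.camera(c);cv2.imwrite("pics/w14.png",p);P=cloud(c,d,o)
for q in viewer.spot_point("roll",c)[:1]: print(q["score"],ray(c,q["position"],.003,o).round(4))
p2,d2=viewer.camera("top");cv2.imwrite("pics/t14.png",p2)
g=cv2.cvtColor(p,cv2.COLOR_BGR2GRAY)
k=(d>0)&(np.abs(P[...,0]-.4445)<.04)&(np.abs(P[...,1]+.15)<.04)&(np.abs(P[...,2]-.053)<.004)
print(k.sum());
if k.sum()>20: print(cv2.minEnclosingCircle((P[k][:,:2]*1000).astype(np.float32)))
go(.4435,-.1502,.057,-91.35)
E
```

```text
0.91 [ 0.45  -0.148  0.003]
2072
((444.543701171875, -149.73097229003906), 26.169336318969727)
t 30.23 pos [ 0.4459 -0.1494  0.2087] jaw -91.17 toolx [ 0.     0.001 -1.   ] gw 0.411 F [-0.3  0.3 -0.7]
  offset mm [151.7   1.    2.4] twist 0.2 q6 -1.46
```

View pics/w14.png

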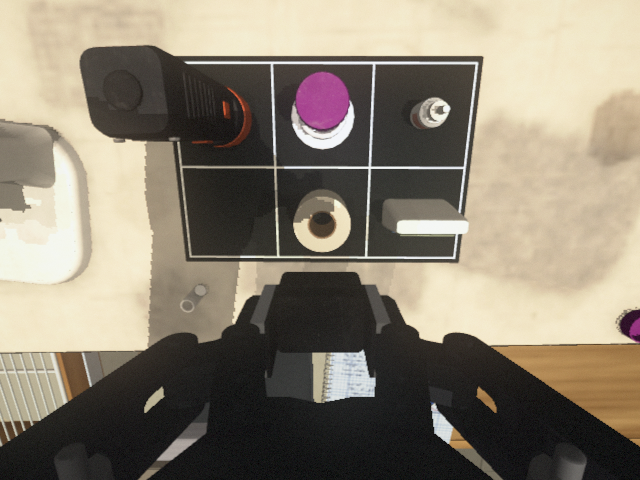

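Emit:
{"op": "send_rows", "data": {
  "grip": [190, 190, 190, 190, 190],
  "offset": [
    [30, 0, 2],
    [65, 0, 2],
    [100, 0, 2],
    [125, 0, 2],
    [138, 0, 2]
  ],
  "twist": [0, 0, 0, 0, 0]
}}

```text
clock: 30.65
position: [0.4412, -0.1513, 0.0655]
ee_rot: [-0.704, 0.01, 0.71, 0.006]
ft_force: [-0.3, 0.8, -2.2]
grip_width: 0.413
```

Emit:
{"op": "send_rows", "data": {
  "grip": [190, 190, 190, 190, 190],
  "offset": [
    [0, 0, 0],
    [0, 0, 0],
    [0, 0, 0],
    [0, 0, 0],
    [0, 0, 0]
  ],
  "twist": [0, 0, 0, 0, 0]
}}

```text
clock: 31.07
position: [0.4446, -0.1497, 0.0718]
ee_rot: [0.708, -0.007, -0.706, -0.008]
ft_force: [-0.1, 0.1, -2.1]
grip_width: 0.415
```

```bash
python3 - <<'E'
from h import *
go(.4435,-.150,.057,-91.35)
p,d=viewer.camera("scene");cv2.imwrite("pics/s15.png",cv2.resize(p[180:330,170:370],None,fx=4,fy=4,interpolation=cv2.INTER_CUBIC))
for q in viewer.spot_point("box_c","scene")[:1]: print(q["score"],ray("scene",q["position"],.0665+.007,st()[0]).round(4))
E
```

```text
t 31.07 pos [ 0.4446 -0.1497  0.0718] jaw -91.19 toolx [ 0.002  0.001 -1.   ] gw 0.415 F [-0.1  0.1 -2.1]
  offset mm [14.8  0.3  1.1] twist 0.2 q6 -1.05
0.64 [ 0.4477 -0.1452  0.0735]
```

View pics/s15.png

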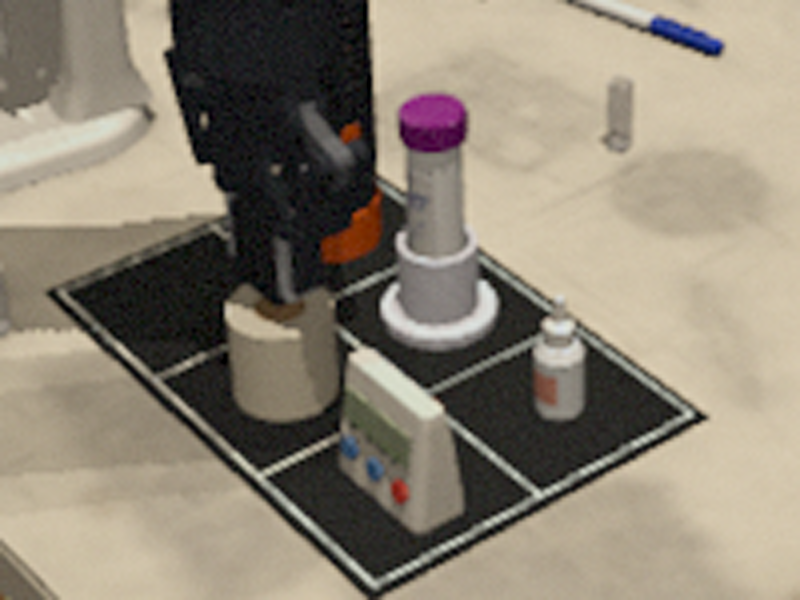

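Emit:
{"op": "send_rows", "data": {
  "grip": [190, 190, 190, 190, 190],
  "offset": [
    [4, 0, 1],
    [8, 0, 1],
    [12, 0, 1],
    [12, 0, 1],
    [12, 0, 1]
  ],
  "twist": [0, 0, 0, 0, 0]
}}

```text
clock: 31.58
position: [0.4422, -0.1499, 0.0584]
ee_rot: [-0.707, 0.008, 0.707, 0.008]
ft_force: [0.0, -0.4, -1.5]
grip_width: 0.414
```

Emit:
{"op": "send_rows", "data": {
  "grip": [190, 190, 190, 190, 190],
  "offset": [
    [0, 0, 0],
    [0, 0, 0],
    [0, 0, 0],
    [0, 0, 0],
    [0, 0, 0]
  ],
  "twist": [0, 0, 0, 0, 0]
}}

```text
clock: 32.0
position: [0.4426, -0.1498, 0.0588]
ee_rot: [0.707, -0.007, -0.707, -0.008]
ft_force: [-0.6, -0.3, -1.9]
grip_width: 0.413
```

```bash
python3 - <<'E'
from h import *
go(.4435,-.150,.057,-91.35)
E
```

```text
t 32.00 pos [ 0.4426 -0.1498  0.0588] jaw -91.22 toolx [ 0.  0. -1.] gw 0.413 F [-0.6 -0.3 -1.9]
  offset mm [ 1.8  0.1 -0.9] twist 0.1 q6 -1.02
```

Emit:
{"op": "send_rows", "data": {
  "grip": [190, 190, 190, 190, 190],
  "offset": [
    [1, 0, -1],
    [1, 0, -1],
    [2, 0, -1],
    [2, 0, -1],
    [2, 0, -1]
  ],
  "twist": [0, 0, 0, 0, 0]
}}

```text
clock: 32.42
position: [0.4437, -0.1499, 0.0572]
ee_rot: [0.707, -0.007, -0.707, -0.008]
ft_force: [-3.2, 1.8, 11.0]
grip_width: 0.415
```

```bash
python3 - <<'E'
from h import *
go(.4435,-.150,.057,-91.35)
E
```

```text
t 32.42 pos [ 0.4437 -0.1499  0.0572] jaw -91.23 toolx [ 0.     0.001 -1.   ] gw 0.415 F [-3.2  1.8 11. ]
  offset mm [0.2 0.1 0.2] twist 0.1 q6 -1.02
```

The box is seated, with +11 N at contact. I'll release it and rise straight up.

Emit:
{"op": "send_rows", "data": {
  "grip": [145, 138, 130, 120, 110],
  "offset": [
    [0, 0, 0],
    [0, 0, 0],
    [0, 0, 0],
    [0, 0, 0],
    [0, 0, 0]
  ],
  "twist": [0, 0, 0, 0, 0]
}}

```text
clock: 32.83
position: [0.4435, -0.1499, 0.0567]
ee_rot: [-0.707, 0.008, 0.707, 0.008]
ft_force: [-0.2, -0.3, -0.1]
grip_width: 0.567
```

Emit:
{"op": "send_rows", "data": {
  "grip": [105, 105, 105, 105, 105],
  "offset": [
    [0, 0, 0],
    [-10, 0, 0],
    [-35, 0, 0],
    [-70, 0, 0],
    [-110, 0, 0]
  ],
  "twist": [0, 0, 0, 0, 0]
}}

```text
clock: 33.25
position: [0.443, -0.1495, 0.1571]
ee_rot: [-0.706, 0.008, 0.708, 0.007]
ft_force: [0.5, 1.6, 2.3]
grip_width: 0.589
```

Emit:
{"op": "send_rows", "data": {
  "grip": [105, 105, 105, 105, 105],
  "offset": [
    [-40, 0, 0],
    [-80, 0, 0],
    [-120, 0, 0],
    [-120, 0, 0],
    [-120, 0, 0]
  ],
  "twist": [0, 0, 0, 0, 0]
}}

```text
clock: 33.67
position: [0.445, -0.1487, 0.2789]
ee_rot: [0.709, -0.005, -0.706, -0.008]
ft_force: [-0.5, 0.3, -1.1]
grip_width: 0.589
```

```bash
python3 - <<'E'
from h import *
T=dict(lamp_c=(.5417,-.0575,.091),dropper_c=(.5373,-.2473,.0365),timer_c=(.4423,-.2452,.034),box_c=(.4445,-.1502,.0665))
for c in("wrist","scene"):
    o,R=st();p,d=viewer.camera(c);cv2.imwrite(f"pics/{c}16.png",p if c=="wrist" else cv2.resize(p[130:330,150:400],None,fx=3,fy=3,interpolation=cv2.INTER_CUBIC));P=cloud(c,d,o)
    for n,t in T.items():
        for q in viewer.spot_point(n,c)[:1]: print(c,n,round(q["score"],2),((ray(c,q["position"],t[2],o)-t)*1000).round(1))
    for n,z,r in(("box",.08,.03),("timer",.065,.04),("lamp",.175,.04)):
        t=T[n+"_c"];k=(d>0)&(np.abs(P[...,0]-t[0])<r)&(np.abs(P[...,1]-t[1])<r)&(np.abs(P[...,2]-z)<.006)
        if k.sum()>20: print("  ",n,k.sum(),cv2.minAreaRect((P[k][:,:2]*1000).astype(np.float32)))
print(o["position"])
E
```

```text
wrist dropper_c 0.82 [ 2.  -0.6 -0. ]
wrist timer_c 0.72 [-0.2 -1.9  0. ]
wrist box_c 0.68 [3.3 1.2 0. ]
   box 853 ((445.38250732421875, -149.48109436035156), (36.07388687133789, 25.9038143157959), 89.90331268310547)
   timer 722 ((443.827880859375, -244.6294403076172), (62.563995361328125, 14.010152816772461), 88.73794555664062)
   lamp 3663 ((540.5778198242188, -57.645042419433594), (40.994483947753906, 41.73928451538086), 89.98529815673828)
scene lamp_c 0.66 [-4.1 -0.5 -0. ]
scene dropper_c 0.77 [-7.7 -5.3 -0. ]
scene timer_c 0.76 [-5.4 -6.6  0. ]
scene box_c 0.83 [-0.9  4.   0. ]
   box 190 ((445.9266662597656, -151.0424346923828), (27.083698272705078, 38.884220123291016), 0.5770018696784973)
   timer 221 ((443.9148254394531, -247.7271728515625), (66.54531860351562, 16.57461166381836), 88.76504516601562)
   lamp 249 ((541.751953125, -58.524330139160156), (41.50838088989258, 46.017147064208984), 2.495440721511841)
[ 0.44289458 -0.1484958   0.27503103]
```

View pics/wrist16.png

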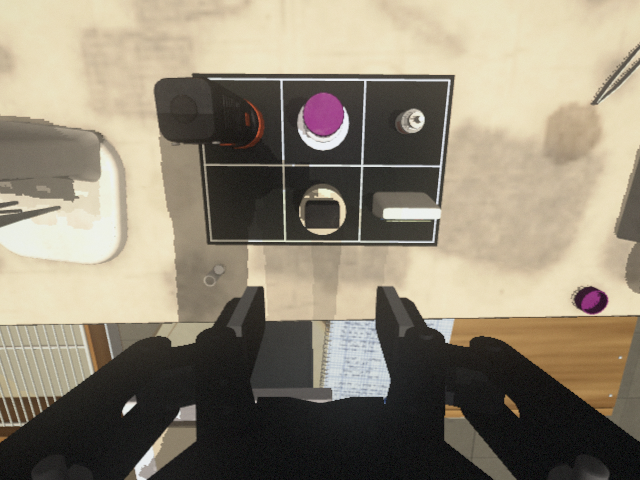

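View pics/scene16.png

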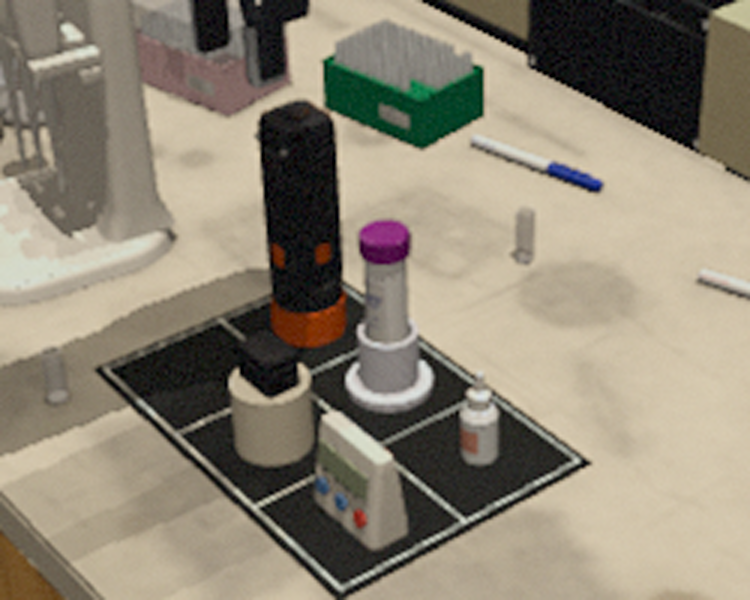

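Everything stands in place and the arm is clear, so I'm handing in.

```bash
python3 -c "
from h import *
print(st()[0]['joint_velocities'].round(3),manip.hand_in())"
```

```text
the job is handed in; nothing more can be done
[-0.002 -0.003 -0.001 -0.003  0.001 -0.     0.   ] None
```

I set out the mat in the order asked and handed the job in at about 34 s of the 104 s allowed. The tube was in the back row and the roll in the front row. The lamp now stands in the back-left square, the dropper bottle back-right, the timer front-right, and the black box on the film roll.

- **Final checks:** the wrist camera's depth put the lamp, timer and box tops within about 1.5 mm of their targets, and the network put the dropper within about 2 mm. The last pictures show everything upright and released, with the gripper well clear.
- **Disagreements:** the scene camera's network estimates differed by 4–9 mm for all four objects. That camera's own depth put the lamp, timer and box within about 3 mm, so I trusted the depth and wrist readings. The dropper had no depth check.
- **Forces:** the highest wrist force shown in a move report was about 15 N. The forceps lying beside the timer were not moved.

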